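Fetch the reagent cartridge from behind the bottles

TASK

Move the three amber reagent containers out of the way into the steel tray, standing upright. With all three there, take the white cartridge they were hiding and set it down flat in the pocket of the loading dock, and only after that put each container back upright in the middle of its own pad on the grey stand. Never tip a container over.

Things in the scene. Friction and masses are not known exactly. Their poses are not given: they have to be found in the camera images.
- jar_wide: Wide round amber jar with a white cap as wide as itself: 46 mm diameter, 66 mm tall over the cap, about 140 g. Origin: centre of its underside, z up when upright. Grip it anywhere round its side, from above, e.g. 46 mm above its underside
- bottle_square: Square amber bottle: body 40 x 40 mm and 60 mm tall, with a round white cap (26 mm diameter) up to 76 mm; about 140 g. Origin: centre of its underside, x and y axes square to its faces, z up. Grip the body across two opposite faces, from above, e.g. 48 mm above its underside
- bottle_slim: Slim round amber bottle: body 34 mm diameter and 58 mm tall below a short shoulder, with a white cap (24 mm diameter) up to 80 mm; about 110 g. Origin: centre of its underside, z up. Grip the body from above, e.g. 48 mm above its underside
- cartridge: White plastic block with two rows of six dark wells in its top: 110 mm long (its y axis), 34 mm wide (its x axis), 48 mm tall, about 160 g. Origin: centre of its underside. It stands on the grey stand plate (8 mm above the table) with its length parallel to the row of containers, close behind them as seen from the robot (its near face is 33 mm from the line through the pad centres). Grip it across its 34 mm width at mid length, e.g. 30 mm above its underside
- pad_wide: Fixed flat bare-metal standing pad, the larger round one, 62 mm diameter, 3 mm thick, on the grey stand plate; home of the wide jar, which stands centred on it at the start. Origin: centre of its underside, on the plate (8 mm above the table); the pad's top is 3 mm above the origin. Its x axis points across the row towards the cartridge, y along the row of pads
- pad_square: Fixed flat bare-metal standing pad, the square one, 58 x 58 mm, 3 mm thick, on the grey stand plate; home of the square bottle, which stands centred on it at the start. Origin: centre of its underside, on the plate (8 mm above the table); the pad's top is 3 mm above the origin. Its x axis points across the row towards the cartridge, y along the row of pads
- pad_slim: Fixed flat bare-metal standing pad, the smaller round one, 44 mm diameter, 3 mm thick, on the grey stand plate; home of the slim bottle, which stands centred on it at the start. Origin: centre of its underside, on the plate (8 mm above the table); the pad's top is 3 mm above the origin. Its x axis points across the row towards the cartridge, y along the row of pads. The three pads stand in one row, 80 mm apart centre to centre, in any order
- tray_in (a point): Fixed low open steel tray, the side area for parking the containers: 220 mm along its x axis, 116 mm along its y axis, walls 4 mm thick, rim 14 mm above the table. This point is the centre of its inner floor, its axes are the tray's. Three containers fit in a row along x, e.g. at -68, 0 and +68 mm. It lies to the robot's left or right, the dock on the other side
- dock_floor (a point): Fixed low loading dock: white rim (11 mm wide, 7 mm high) round an open grey pocket, 126 mm along y, 50 mm along x, floor 12 mm above the table; a flat 50 mm white apron with dark marks on its -x side, level with that floor. This point: centre of the pocket floor, axes the dock's. The cartridge goes in lengthwise along y, either way round, 8 mm to spare on every side
Things that resemble listed ones, but are neither listed nor needed, are in the scene too. What is shaped like the part that bears dock_floor but blue or yellow is not meant.

How it is judged:
By the outcome, as a careful person would: the job done as asked, in the order asked, and still so for the second after the job is handed in, with the robot touching nothing.
It also fails if it takes over 131 s, if anything falls off the work surface, if the arm or the gripper's body presses on something with over 40 N, if the wrist force passes 120 N, or if a joint passes its speed limit or range.

ROBOT

A 6-joint arm with a two-finger parallel gripper is mounted at the origin on the work surface. World frame = base frame: x ahead of the robot, y to its left, z up, the work surface at z = 0. Lengths are in m, angles in degrees, forces in N, time in s.
With the tool pointing down it reaches from about 0.35 to 0.875 m from the base axis. Payload 4.2 kg.
Tool frame: the origin (TCP) lies midway between the tips of the shut fingers; the grasp point (between the pads) lies 19 mm behind it (r.grasp_offset is the distance from the TCP to the grasp point, in m); z points along the fingers, y is the direction in which the jaws open and shut (so a half turn about z gives the same grasp; the last joint's range is limited). The gripper opens to 87 mm and grips with 3 to 60 N. Pads are 19 mm wide; open, the fingers measure 117 mm over their backs; the gripper's body (75 mm by 190 mm) begins 51 mm behind the grasp point.
Start: joints at [83.4, 22.042, 0.453, 0, -68.411, -14.817], TCP at [0.228, 0.582, 0.223] pointing down, gripper open.
Joint ranges: [-179.83, 179.83], [-69.29, 118.12], [-61.27, 80.66], [-181.25, 117.63], [-171.15, -9.14], [-177.46, 177.46]. Speed limits (degrees/s): [159.86, 159.86, 180, 180, 180, 180].

INTERFACE

Orientations are given as a 3x3 rotation matrix whose columns are the frame's x, y, z axes.
In Python, from station import r gives the robot as it stands.
- The arm moves only by the shell command python3 -m crank 'ROWS'. ROWS is JSON, a list of rows, each a list of 3 entries, a list of its own where there are three numbers: the closure, from -1 (fully open) to 1 (shut), so that 0 is half open, then the shift along the tool's x, y, z as a fraction of full scale, then the turn, a rotation vector about the tool's x, y, z as a fraction of full scale. In form: [[fingers, [dx, dy, dz], [wx, wy, wz]], ...]. A call has 1 to 8 rows; each row shifts and turns the commanded pose from where the row before left it, along the tool's axes as they then stand; what a row does not reach is not made up. Full scale, the value 1, is 100 mm for a shift and 45 degrees for a turn. A row lasts 1/10 s, in which the tool goes at most 50 mm and 8.59 degrees, less where a joint would pass 70% of its speed; a pose out of reach is approached as far as the arm can. A call with a number of a shift or a turn outside -1 to 1 is refused whole. A call with a gripper value outside its range is refused whole. The fingers move at their own pace and stop on an object; the grip force is fixed at half the most. Time passes only in rows, so rows that do not move let the fingers close. It gives the time, the measured TCP pose, the force and the opening at its end, in the units of the state.
- r.sense(): the state, without advancing time (a new reading comes with each control period).
- r.capture(name): name is "scene" or "top"; returns a dict with "img" (400x640x3 uint8, blue, green, red), "fx", "fy", "cx", "cy" (pixels), "R" (3x3) and "t" (3): a world point X has camera coordinates R X + t. Camera axes: x right, y down, z forward; pixel columns grow to the right and rows downward; lengths in m; the calibration is good to about 2 mm. A picture is of the moment at which its call begins. There is no depth.
- r.finish_job(): hands the job in, once; it reports no verdict.
The state is a dict: "time_s": time; "joints": joint angles; "joint_velocities": joint speeds; "effort": joint torques, N m; "tcp_pos": TCP position; "ee_rot": TCP orientation; "wrist_force": force on the tool from outside, world axes, zero at the start; "moment": the same for the moment, N m; "gripper_width": opening from 0.0 (shut) to 1.0 (fully open).
Only numpy, scipy, OpenCV 4.12 (cv2) and the standard library are available. Lean on these libraries where they do the work, as an engineer would, in place of code of your own. Each camera call takes 0.05 s, during which the arm holds its last target.

## Working session

There is one attempt and no reset: what is moved stays moved. The work goes in short steps, Python scripts to look and compute and a shell command to move; the robot and the scene stay as the last step left them, time stands still between calls to the robot, and variables do not carry over. Pictures are saved under pics/ and viewed, and the job is handed in when it is done.

```bash
ls; mkdir -p pics
python3 - <<'E'
from station import r
import cv2,numpy as np
s=r.sense(); print(s)
for n in("scene","top"):
    c=r.capture(n); cv2.imwrite(f"pics/{n}0.png",c["img"]); print(n,c["fx"],c["fy"],c["cx"],c["cy"],np.round(c["R"],4).tolist(),np.round(c["t"],4).tolist())
E
```

```text
pics
{'time_s': 0.0, 'joints': array([ 8.33996959e+01,  2.20932141e+01,  3.79632286e-01, -3.05961913e-02,
       -6.84110391e+01, -1.48186630e+01]), 'joint_velocities': array([-0.06287875,  0.03716067, -0.02927809,  0.05040112,  0.05269784,
       -0.0740069 ]), 'effort': array([ 7.45436319e-04, -3.90660703e+01,  1.87402868e+01,  4.21951979e+00,
        1.10413073e-02, -1.94752265e-04]), 'tcp_pos': array([0.22797354, 0.58128897, 0.2214286 ]), 'ee_rot': array([[ 9.30863036e-01, -3.65367562e-01, -7.43250604e-04],
       [-3.65368310e-01, -9.30860663e-01, -2.10350526e-03],
       [ 7.66898373e-05,  2.22963551e-03, -9.99997511e-01]]), 'wrist_force': array([-7.57315424e-01,  6.68328350e-04,  3.20301010e-02]), 'moment': array([-0.04021952,  0.04971685,  0.02126385]), 'gripper_width': 1.0003505867991267}
scene 373.9538345994205 373.9538345994205 323.51813614743264 203.93863172648244 [[-0.6205, 0.7842, 0.003], [0.4609, 0.3678, -0.8077], [-0.6345, -0.4998, -0.5896]] [0.4285, -0.1629, 1.4833]
top 427.3208918477811 427.3208918477811 321.4115625982599 197.1686673381534 [[0.0098, -0.9998, 0.0163], [-0.986, -0.0124, -0.1663], [0.1665, -0.0144, -0.9859]] [-0.1272, 0.5463, 1.0093]
```

View pics/scene0.png

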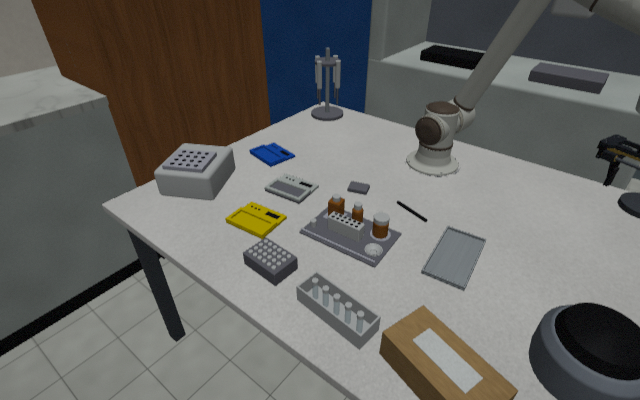

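View pics/top0.png

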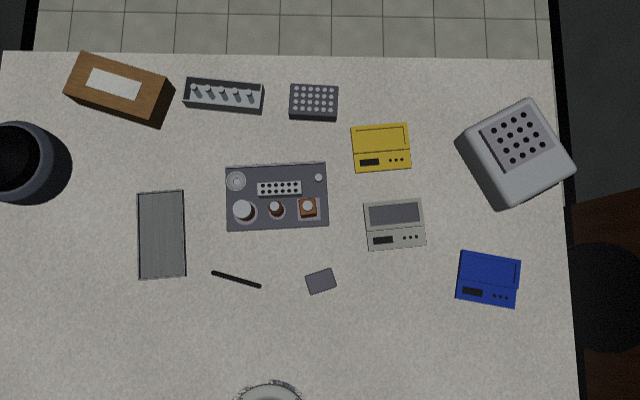

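```bash
cat > h.py <<'E'
import cv2,numpy as np
from station import r
def cap(n):
    c=r.capture(n); c={k:(np.array(v) if k in("R","t") else v) for k,v in c.items()}; return c
def proj(c,X):
    p=np.atleast_2d(X)@c["R"].T+c["t"].reshape(3)
    return np.stack([c["fx"]*p[:,0]/p[:,2]+c["cx"],c["fy"]*p[:,1]/p[:,2]+c["cy"]],1)
def ray(c,uv):
    d=np.array([(uv[0]-c["cx"])/c["fx"],(uv[1]-c["cy"])/c["fy"],1.])
    return -c["R"].T@c["t"].reshape(3), c["R"].T@d
def atz(c,uv,z):
    o,d=ray(c,uv); return o+d*(z-o[2])/d[2]
def tri(c1,u1,c2,u2):
    o1,d1=ray(c1,u1);o2,d2=ray(c2,u2); d1/=np.linalg.norm(d1);d2/=np.linalg.norm(d2)
    A=np.stack([d1,-d2],1); s=np.linalg.lstsq(A,o2-o1,rcond=None)[0]
    p1=o1+d1*s[0];p2=o2+d2*s[1]; return (p1+p2)/2,np.linalg.norm(p1-p2)
def crop(c,name,x0,y0,x1,y1,k):
    im=cv2.resize(c["img"][y0:y1,x0:x1],None,fx=k,fy=k,interpolation=cv2.INTER_CUBIC)
    for u in range((x0+9)//10*10,x1,10):
        cv2.putText(im,str(u),((u-x0)*k-8,8),0,.3,(0,0,255),1); cv2.line(im,((u-x0)*k+k//2,10),((u-x0)*k+k//2,14),(0,0,255),1)
    for v in range((y0+9)//10*10,y1,10):
        cv2.putText(im,str(v),(0,(v-y0)*k+4),0,.3,(0,0,255),1); cv2.line(im,(20,(v-y0)*k+k//2),(24,(v-y0)*k+k//2),(0,0,255),1)
    cv2.imwrite("pics/"+name,im)
E
python3 - <<'E'
from h import *
a=cap("scene");b=cap("top")
crop(b,"t_stand.png",215,150,340,240,6)
crop(b,"t_dock.png",350,190,440,260,7)
crop(b,"t_tray.png",125,180,200,290,5)
crop(a,"s_stand.png",295,180,410,270,6)
crop(a,"s_dock.png",255,165,330,210,9)
crop(a,"s_tray.png",415,220,495,295,7)
E
```

```text
(no output)
```

View pics/t_stand.png

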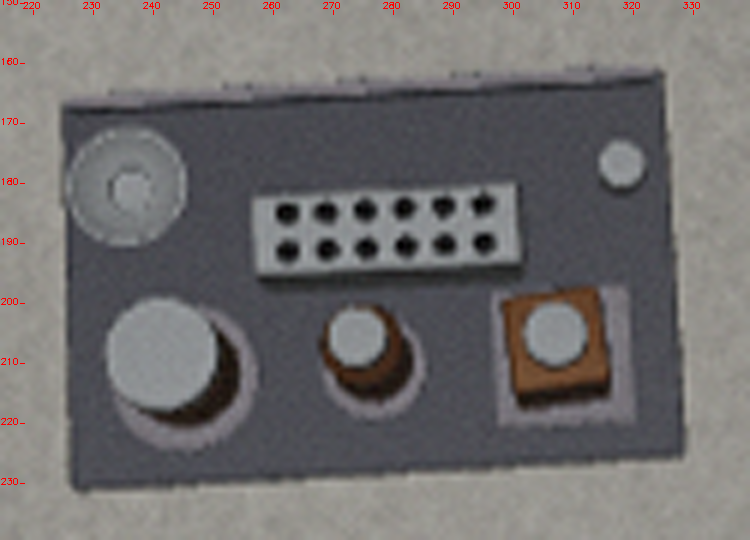

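View pics/t_dock.png

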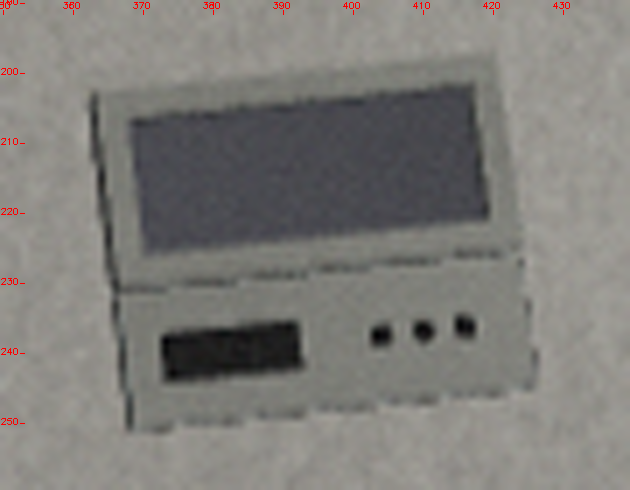

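View pics/t_tray.png

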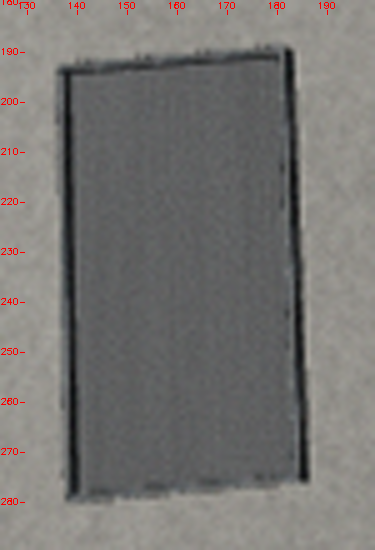

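View pics/s_stand.png

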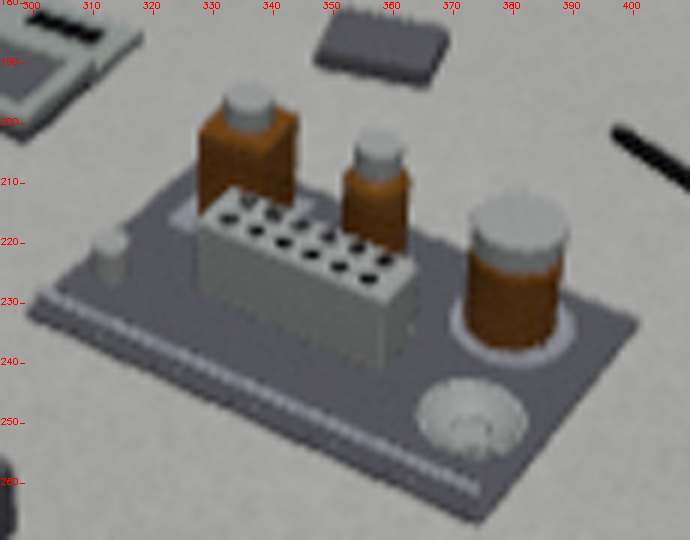

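View pics/s_dock.png

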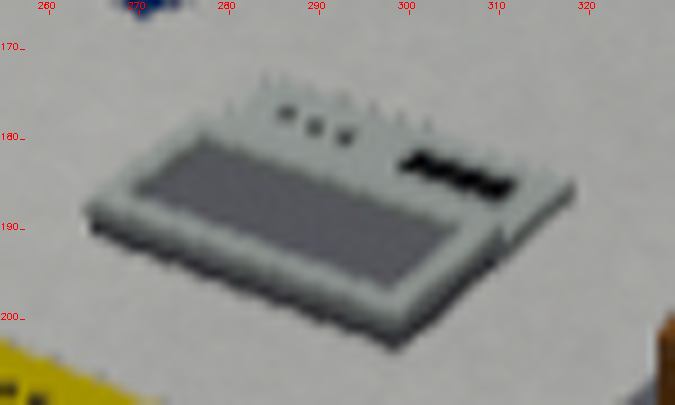

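View pics/s_tray.png

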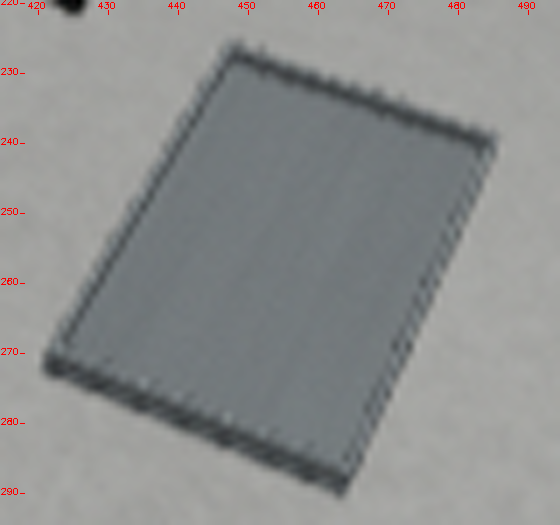

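```bash
cat > m.py <<'E'
from h import *
a=cap("scene");b=cap("top")
def C(p,x0,y0,k): return np.array(p,float)/k+[x0-.5,y0-.5]
TS=lambda p:C(p,215,150,6); SS=lambda p:C(p,295,180,6)
TD=lambda p:C(p,350,190,7); SD=lambda p:C(p,255,165,9)
TT=lambda p:C(p,125,180,5); ST=lambda p:C(p,415,220,7)
def show(n,t,s,z):
    X,e=tri(b,t,a,s); p=np.round(1000*X,1).tolist(); print(n,p,"gap",round(1000*e,1),"| top@z",np.round(1000*atz(b,t,z)[:2],1),"sc@z",np.round(1000*atz(a,s,z)[:2],1)); return X
if __name__=="__main__":
    r1=[(287,212),(326,211),(365,209),(404,207),(444,206),(484,204)];r2=[(288,250),(327,249),(366,247),(406,245),(445,243),(485,242)]
    s_near=[(248,201),(275,214),(301,228),(329,242),(357,252),(385,261)];s_far=[(229,219),(256,231),(283,243),(311,255),(339,268),(368,279)]
    P=[]
    for t,s in zip(r2[::-1],s_near): P.append(show("near",TS(t),SS(s),.056))
    for t,s in zip(r1[::-1],s_far): P.append(show("far",TS(t),SS(s),.056))
    P=np.array(P);print("mean",P.mean(0)); 
    for q in (P[:6],P[6:]):
        d=q[0]-q[5]; print("yaw of row (deg from -y)",np.degrees(np.arctan2(d[0],-d[1])))
    show("jar cap",TS((162,354)),SS((518,217)),.077)
    show("slim cap",TS((357,337)),SS((379,142)),.091)
    show("sq cap",TS((556,334)),SS((249,94)),.087)
    for n,p in zip("abcd",[(490,292),(628,288),(636,422),(500,427)]): print("sqpad",n,1000*atz(b,TS(p),.011))
    for n,p,q in zip("123",[(381,336),(424,332),(465,327)],[(345,138),(314,128),(286,113)]): show("dot"+n,TD(p),SD(q),.012)
    show("rectctr",TD((232,352)),SD((458,176)),.012)
    for n,p,q in zip("abcd",[(130,118),(473,85),(489,217),(145,254)],[(392,290),(132,187),(206,138),(458,229)]): show("pocket "+n,TD(p),SD(q),.019)
    for n,p,q in zip("abcd",[(93,92),(492,52),(522,253),(117,290)],[(397,318),(85,208),(200,122),(500,230)]): show("rim "+n,TD(p),SD(q),.019)
    for n,p,q in zip("abcd",[(58,67),(292,48),(308,482),(68,500)],[(345,482),(45,362),(233,45),(496,140)]): show("tray "+n,TT(p),ST(q),.014)
E
python3 m.py
```

```text
near [562.2, -56.1, 60.1] gap 2.0 | top@z [563.5 -56.7] sc@z [557.4 -58.3]
near [561.7, -39.8, 59.5] gap 2.1 | top@z [562.9 -40.4] sc@z [557.5 -41.4]
near [561.1, -24.0, 58.0] gap 1.6 | top@z [561.9 -24.5] sc@z [558.6 -24.7]
near [560.3, -7.6, 56.8] gap 1.5 | top@z [560.8  -8.2] sc@z [559.1  -7.5]
near [559.1, 8.1, 57.7] gap 1.5 | top@z [559.8   7.7] sc@z [556.9   7.7]
near [558.2, 23.8, 59.3] gap 1.5 | top@z [559.2  23.6] sc@z [554.2  22.3]
far [578.3, -55.5, 58.8] gap 1.7 | top@z [579.4 -56. ] sc@z [575.  -56.9]
far [577.4, -39.3, 58.6] gap 1.3 | top@z [578.3 -39.6] sc@z [574.4 -40.6]
far [576.9, -23.1, 58.8] gap 1.0 | top@z [577.7 -23.3] sc@z [573.8 -24.6]
far [575.8, -7.1, 58.6] gap 1.1 | top@z [576.7  -7.3] sc@z [572.8  -8.5]
far [574.9, 8.8, 58.0] gap 1.1 | top@z [575.6   8.6] sc@z [572.5   7.9]
far [574.0, 24.8, 58.8] gap 1.5 | top@z [575.   24.5] sc@z [570.7  23.6]
mean [ 0.56833171 -0.01557339  0.05858752]
yaw of row (deg from -y) 2.8903662244328903
yaw of row (deg from -y) 3.0771347372539957
jar cap [512.3, 69.0, 80.2] gap 0.1 | top@z [512.8  69.5] sc@z [508.6  67.1]
slim c
[... 940 characters left out ...]
0, -245.0, 20.8] gap 0.9 | top@z [ 480.9 -244.9] sc@z [ 479.2 -247.1]
rim a [539.1, -226.0, 20.0] gap 1.0 | top@z [ 539.6 -226.5] sc@z [ 538.  -226.5]
rim b [556.2, -372.3, 16.9] gap 0.8 | top@z [ 556.1 -372.1] sc@z [ 558.2 -369.4]
rim c [483.0, -381.2, 16.6] gap 0.4 | top@z [ 482.8 -380.8] sc@z [ 485.5 -378.2]
rim d [468.1, -235.1, 17.7] gap 0.6 | top@z [ 467.9 -234.7] sc@z [ 469.7 -234.1]
tray a [558.8, 349.3, 11.4] gap 0.6 | top@z [558.2 348.4] sc@z [561.6 349.5]
tray b [570.0, 234.6, 7.6] gap 3.3 | top@z [569.6 231. ] sc@z [575.2 237.9]
tray c [351.1, 213.1, 11.8] gap 6.5 | top@z [352.6 209.4] sc@z [351.4 216.4]
tray d [342.4, 327.2, 13.6] gap 2.0 | top@z [342.8 326. ] sc@z [342.1 328. ]
```

The top view shows the jar cap at (242,209), the slim cap at (274,206), the square cap at (307,205), the cartridge at (279,187), the tray at about (161,234), and the white dock at (394,213) with its apron toward the robot. All triangulated heights come out within about 3 mm of the stated ones. First I'll turn the tool square to the row.

```bash
cat > go.py <<'E'
import sys,numpy as np
from station import r
# usage: go.py x y z yaw(deg, of tool x) in mm -> tool-frame delta from measured pose, units of full scale
s=r.sense();x,y,z,yaw=map(float,sys.argv[1:5]);R=np.array(s["ee_rot"])
cur=np.degrees(np.arctan2(R[1,0],R[0,0]));d=R.T@(np.array([x,y,z])/1000-s["tcp_pos"])
print("t",round(s["time_s"],2),"tcp",np.round(1000*s["tcp_pos"],1),"yaw",round(cur,2),"need d(1=100mm)",np.round(d*10,3),"len",round(1000*np.linalg.norm(d)),"wz",round(-(yaw-cur)/45,3),"F",np.round(s["wrist_force"],1),"w",round(s["gripper_width"]*87,1))
E
python3 -m crank '[[-0.45,[0,0,0],[0,0,-0.1]],[-0.45,[0,0,0],[0,0,-0.17]],[-0.45,[0,0,0],[0,0,-0.17]],[-0.45,[0,0,0],[0,0,-0.1]],[-0.45,[0,0,0],[0,0,0]]]'; python3 go.py 512 69.5 150 3.1
```

```text
time_s: 0.8
tcp_pos: [0.2282, 0.5818, 0.2224]
ee_rot: [[0.999, 0.05, -0.0], [0.05, -0.999, -0.0], [-0.0, 0.0, -1.0]]
wrist_force: [-0.3, -0.1, -1.0]
gripper_width: 0.736
t 0.8 tcp [228.2 581.8 222.4] yaw 2.87 need d(1=100mm) [2.578 5.258 0.725] len 590 wz -0.005 F [-0.3 -0.1 -1. ] w 64.0
```

```bash
python3 -m crank '[[-0.45,[0.086,0.175,0],[0,0,0]],[-0.45,[0.172,0.35,0],[0,0,0]],[-0.45,[0.172,0.35,0],[0,0,0]],[-0.45,[0.172,0.35,0],[0,0,0]],[-0.45,[0.172,0.35,0],[0,0,0]],[-0.45,[0.172,0.35,0],[0,0,0]],[-0.45,[0.172,0.35,0],[0,0,0]],[-0.45,[0.172,0.35,0],[0,0,0]]]' >/dev/null; python3 -m crank '[[-0.45,[0.172,0.35,0.05],[0,0,0]],[-0.45,[0.172,0.35,0.05],[0,0,0]],[-0.45,[0.172,0.35,0.1],[0,0,0]],[-0.45,[0.172,0.35,0.1],[0,0,0]],[-0.45,[0.172,0.35,0.1],[0,0,0]],[-0.45,[0.172,0.35,0.1],[0,0,0]],[-0.45,[0.086,0.175,0],[0,0,0]],[-0.45,[0,0,0],[0,0,0]]]'; python3 go.py 512 69.5 150 3.1
python3 - <<'E'
from h import *
a=cap("scene");b=cap("top")
crop(a,"s1.png",320,150,420,250,6);crop(b,"t1.png",200,150,340,250,5)
p=r.sense()["tcp_pos"];print(proj(a,p),proj(b,p))
E
```

```text
time_s: 2.4
tcp_pos: [0.494, 0.1025, 0.1721]
ee_rot: [[0.999, 0.045, -0.001], [0.045, -0.999, -0.001], [-0.001, 0.001, -1.0]]
wrist_force: [-0.3, 0.8, 0.3]
gripper_width: 0.723
t 2.4 tcp [494.  102.5 172.1] yaw 2.56 need d(1=100mm) [0.165 0.338 0.221] len 44 wz -0.012 F [-0.3  0.8  0.3] w 62.9
[[398.84408888 190.48779637]] [[217.39736629 210.99470224]]
```

View pics/s1.png

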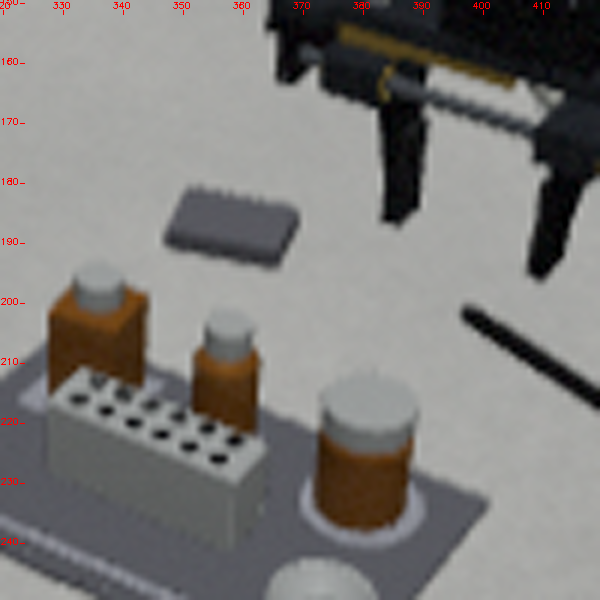

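View pics/t1.png

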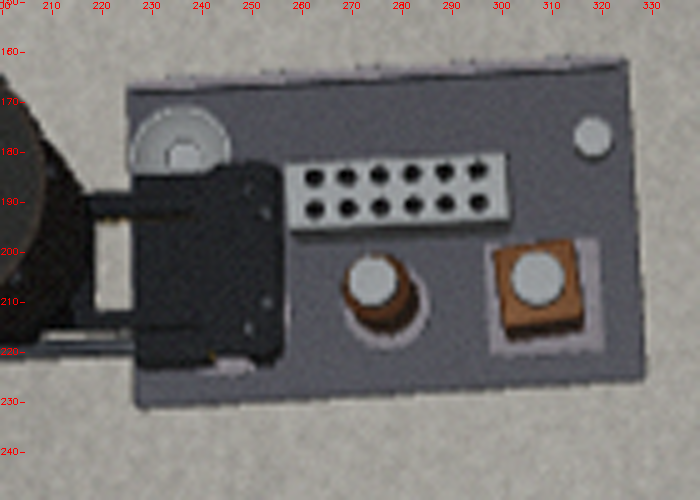

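```bash
python3 -m crank '[[-0.45,[0,0,0],[0,0,0]],[-0.45,[0,0,0],[0,0,0]]]'; python3 go.py 512 69.5 150 3.1
```

```text
time_s: 2.7
tcp_pos: [0.4931, 0.1055, 0.1729]
ee_rot: [[0.999, 0.051, 0.001], [0.051, -0.999, 0.0], [0.001, -0.0, -1.0]]
wrist_force: [1.0, 0.8, -0.2]
gripper_width: 0.726
t 2.7 tcp [493.1 105.5 172.9] yaw 2.95 need d(1=100mm) [0.17  0.369 0.228] len 47 wz -0.003 F [ 1.   0.8 -0.2] w 63.2
```

```bash
python3 -m crank '[[-0.45,[0.085,0.185,0.1],[0,0,0]],[-0.45,[0.085,0.185,0.12],[0,0,0]],[-0.45,[0,0,0],[0,0,0]],[-0.45,[0,0,0],[0,0,0]],[-0.45,[0,0,0],[0,0,0]]]'; python3 go.py 512 69.5 38 3.1
python3 - <<'E'
from h import *
a=cap("scene")
crop(a,"s2.png",320,150,420,250,6)
E
```

```text
time_s: 3.2
tcp_pos: [0.5123, 0.0693, 0.1512]
ee_rot: [[0.999, 0.051, 0.001], [0.051, -0.999, 0.0], [0.001, -0.0, -1.0]]
wrist_force: [-0.0, 0.4, -0.3]
gripper_width: 0.723
t 3.2 tcp [512.3  69.3 151.2] yaw 2.95 need d(1=100mm) [-4.000e-03 -1.000e-03  1.132e+00] len 113 wz -0.003 F [-0.   0.4 -0.3] w 62.9
```

View pics/s2.png

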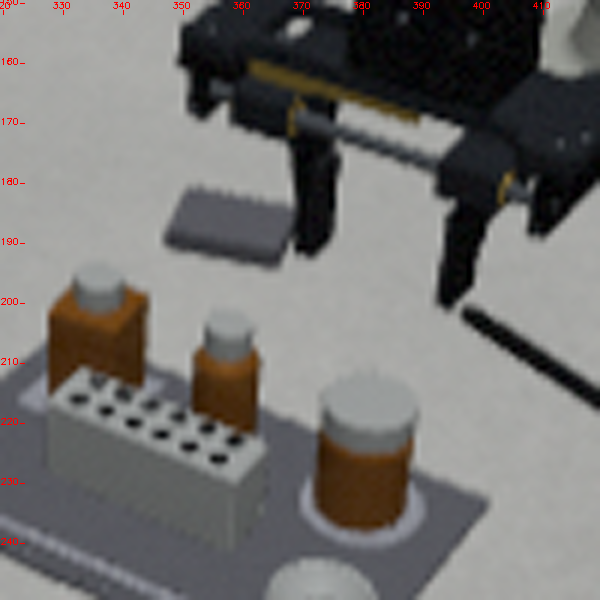

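```bash
python3 -m crank '[[-0.45,[0,0,0.15],[0,0,0]],[-0.45,[0,0,0.3],[0,0,0]],[-0.45,[0,0,0.2],[0,0,0]],[-0.45,[0,0,0.05],[0,0,0]],[-0.45,[0,0,0],[0,0,0]]]'
python3 - <<'E'
from h import *
a=cap("scene")
crop(a,"s3.png",320,150,420,250,6)
E
```

```text
time_s: 3.75
tcp_pos: [0.5121, 0.0688, 0.0805]
ee_rot: [[0.999, 0.051, -0.001], [0.051, -0.999, -0.001], [-0.001, 0.0, -1.0]]
wrist_force: [0.2, -0.5, -0.0]
gripper_width: 0.726
```

View pics/s3.png

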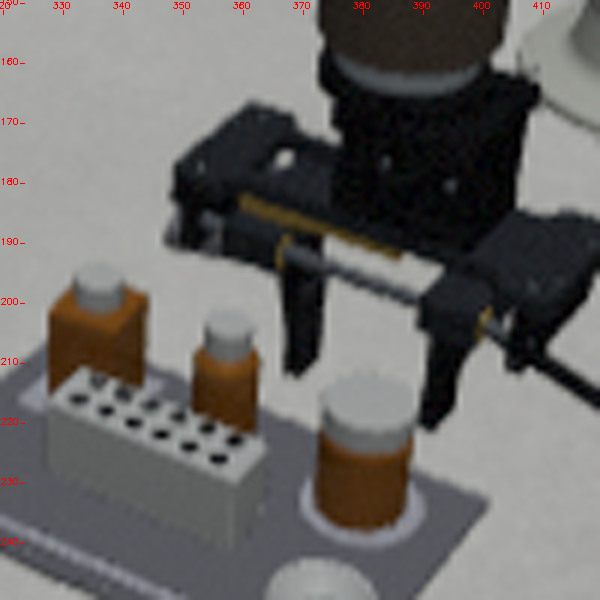

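```bash
python3 -m crank '[[-0.45,[0,0,0.12],[0,0,0]],[-0.45,[0,0,0.2],[0,0,0]],[-0.45,[0,0,0.1],[0,0,0]],[-0.45,[0,0,0],[0,0,0]],[-0.45,[0,0,0],[0,0,0]]]'; python3 go.py 512 69.5 38 3.1
```

```text
time_s: 4.3
tcp_pos: [0.5126, 0.0686, 0.0388]
ee_rot: [[0.999, 0.051, 0.001], [0.051, -0.999, 0.0], [0.001, 0.0, -1.0]]
wrist_force: [0.4, 0.1, -0.7]
gripper_width: 0.725
t 4.3 tcp [512.6  68.6  38.8] yaw 2.9 need d(1=100mm) [-0.005 -0.009  0.008] len 1 wz -0.004 F [ 0.4  0.1 -0.7] w 63.0
```

Close, then lift a little.

```bash
python3 -m crank '[[1,[0,0,0],[0,0,0]],[1,[0,0,0],[0,0,0]],[1,[0,0,0],[0,0,0]],[1,[0,0,0],[0,0,0]],[1,[0,0,0],[0,0,0]],[1,[0,0,0],[0,0,0]],[1,[0,0,0],[0,0,0]],[1,[0,0,0],[0,0,0]]]'; python3 go.py 512 69.5 38 3.1
python3 -m crank '[[1,[0,0,-0.05],[0,0,0]],[1,[0,0,-0.2],[0,0,0]],[1,[0,0,-0.3],[0,0,0]],[1,[0,0,-0.4],[0,0,0]],[1,[0,0,-0.2],[0,0,0]],[1,[0,0,0],[0,0,0]]]'; python3 go.py 523.5 288 150 4
```

```text
time_s: 5.1
tcp_pos: [0.5128, 0.0688, 0.0392]
ee_rot: [[0.999, 0.051, 0.001], [0.051, -0.999, 0.001], [0.002, -0.0, -1.0]]
wrist_force: [-0.4, 1.8, 5.0]
gripper_width: 0.518
t 5.1 tcp [512.8  68.8  39.2] yaw 2.9 need d(1=100mm) [-0.008 -0.007  0.012] len 2 wz -0.004 F [-0.4  1.8  5. ] w 45.0
time_s: 5.7
tcp_pos: [0.5135, 0.0688, 0.1563]
ee_rot: [[0.999, 0.05, 0.005], [0.05, -0.999, 0.002], [0.005, -0.002, -1.0]]
wrist_force: [0.3, 0.3, -0.8]
gripper_width: 0.517
t 5.7 tcp [513.5  68.8 156.3] yaw 2.89 need d(1=100mm) [ 0.21  -2.184  0.068] len 220 wz -0.025 F [ 0.3  0.3 -0.8] w 45.0
```

```bash
python3 -m crank '[[1,[0.02,-0.1,0],[0,0,0]],[1,[0.03,-0.2,0],[0,0,0]],[1,[0.03,-0.3,0],[0,0,0]],[1,[0.03,-0.4,0],[0,0,0]],[1,[0.03,-0.4,0],[0,0,0]],[1,[0.03,-0.35,0],[0,0,0]],[1,[0.02,-0.25,0],[0,0,0]],[1,[0.02,-0.12,0],[0,0,0]]]'>/dev/null;python3 -m crank '[[1,[0,-0.05,0],[0,0,0]],[1,[0,0,0],[0,0,0]],[1,[0,0,0],[0,0,0]]]'; python3 go.py 523.5 288 35 4
python3 - <<'E'
from h import *
a=cap("scene");b=cap("top")
crop(a,"s4.png",400,170,500,300,4);crop(b,"t4.png",110,170,280,290,4)
E
```

```text
time_s: 6.8
tcp_pos: [0.5219, 0.2851, 0.153]
ee_rot: [[0.999, 0.049, -0.001], [0.049, -0.999, -0.001], [-0.001, 0.001, -1.0]]
wrist_force: [0.2, -0.6, -1.4]
gripper_width: 0.517
t 6.8 tcp [521.9 285.1 153. ] yaw 2.82 need d(1=100mm) [ 0.019 -0.029  1.18 ] len 118 wz -0.026 F [ 0.2 -0.6 -1.4] w 45.0
```

View pics/s4.png

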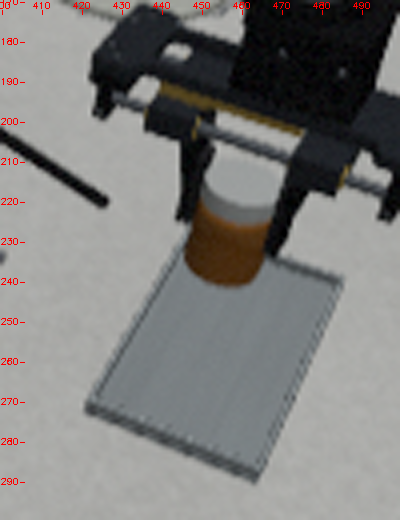

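View pics/t4.png

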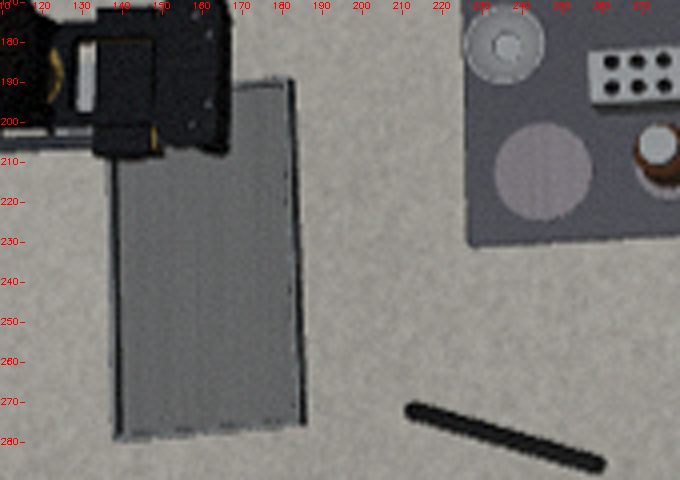

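```bash
python3 -m crank '[[1,[0.01,-0.01,0.15],[0,0,0]],[1,[0.01,-0.02,0.3],[0,0,0]],[1,[0,0,0.3],[0,0,0]],[1,[0,0,0.2],[0,0,0]],[1,[0,0,0.14],[0,0,0]],[1,[0,0,0.05],[0,0,0]],[1,[0,0,0],[0,0,0]],[1,[0,0,0],[0,0,0]]]'; python3 go.py 523.5 288 35 4
python3 - <<'E'
from h import *
b=cap("top")
print(1000*atz(b,(245.25,212.25),.011))
E
```

```text
time_s: 7.7
tcp_pos: [0.5248, 0.2895, 0.0406]
ee_rot: [[0.999, 0.05, 0.002], [0.05, -0.999, 0.001], [0.002, -0.001, -1.0]]
wrist_force: [0.0, 0.2, -1.8]
gripper_width: 0.522
t 7.7 tcp [524.8 289.5  40.6] yaw 2.87 need d(1=100mm) [-0.014  0.015  0.056] len 6 wz -0.025 F [ 0.   0.2 -1.8] w 45.4
[512.5079094   71.04077144  11.        ]
```

```bash
for i in 1; do python3 -m crank '[[1,[0,0,0.03],[0,0,0]],[1,[0,0,0],[0,0,0]]]'; python3 -m crank '[[1,[0,0,0.02],[0,0,0]],[1,[0,0,0],[0,0,0]]]';python3 -m crank '[[1,[0,0,0.015],[0,0,0]],[1,[0,0,0],[0,0,0]]]'; done | grep -A0 -E "tcp|force"
```

```text
tcp_pos: [0.5241, 0.2894, 0.0368]
--
wrist_force: [-0.4, 0.7, -2.1]
--
tcp_pos: [0.5239, 0.2893, 0.0344]
--
wrist_force: [0.7, -0.2, -2.1]
--
tcp_pos: [0.524, 0.2893, 0.0328]
--
wrist_force: [0.3, 0.2, -2.0]
```

```bash
for i in 1; do python3 -m crank '[[1,[0,0,0.01],[0,0,0]],[1,[0,0,0],[0,0,0]]]'; python3 -m crank '[[1,[0,0,0.01],[0,0,0]],[1,[0,0,0],[0,0,0]]]'; done | grep -A0 -E "tcp|force"
```

```text
tcp_pos: [0.5242, 0.2894, 0.0323]
--
wrist_force: [-1.1, -0.2, -0.2]
--
tcp_pos: [0.5242, 0.2894, 0.0322]
--
wrist_force: [-1.8, -0.7, 4.9]
```

```bash
python3 -m crank '[[-0.45,[0,0,0],[0,0,0]],[-0.45,[0,0,0],[0,0,0]],[-0.45,[0,0,0],[0,0,0]],[-0.45,[0,0,0],[0,0,0]],[-0.45,[0,0,-0.2],[0,0,0]],[-0.45,[0,0,-0.4],[0,0,0]],[-0.45,[0,0,-0.4],[0,0,0]],[-0.45,[0,0,-0.2],[0,0,0]]]'; python3 go.py 517.5 -9 150 3.1
```

```text
time_s: 9.55
tcp_pos: [0.5256, 0.2904, 0.1549]
ee_rot: [[0.999, 0.051, 0.005], [0.051, -0.999, 0.003], [0.005, -0.003, -1.0]]
wrist_force: [0.2, 0.9, 0.4]
gripper_width: 0.725
t 9.55 tcp [525.6 290.4 154.9] yaw 2.92 need d(1=100mm) [-0.234  2.986  0.039] len 300 wz -0.004 F [0.2 0.9 0.4] w 63.0
```

```bash
python3 -m crank '[[-0.3,[-0.02,0.15,0],[0,0,0]],[-0.3,[-0.03,0.3,0],[0,0,0]],[-0.3,[-0.03,0.4,0],[0,0,0]],[-0.3,[-0.03,0.4,0],[0,0,0]],[-0.3,[-0.03,0.4,0],[0,0,0]],[-0.3,[-0.03,0.4,0],[0,0,0]],[-0.3,[-0.02,0.4,0],[0,0,0]],[-0.3,[-0.02,0.3,0],[0,0,0]]]'>/dev/null; python3 -m crank '[[-0.3,[-0.02,0.15,0],[0,0,0]],[-0.3,[-0.02,0.08,0],[0,0,0]],[-0.3,[0,0,0],[0,0,0]],[-0.3,[0,0,0],[0,0,0]]]'>/dev/null; python3 go.py 517.5 -9 150 3.1
python3 - <<'E'
from h import *
a=cap("scene")
crop(a,"s5.png",400,170,500,300,4)
E
```

```text
t 10.75 tcp [514.1  -8.9 150.9] yaw 2.92 need d(1=100mm) [0.034 0.002 0.009] len 3 wz -0.004 F [ 0.3 -0.4 -0.4] w 56.5
```

View pics/s5.png

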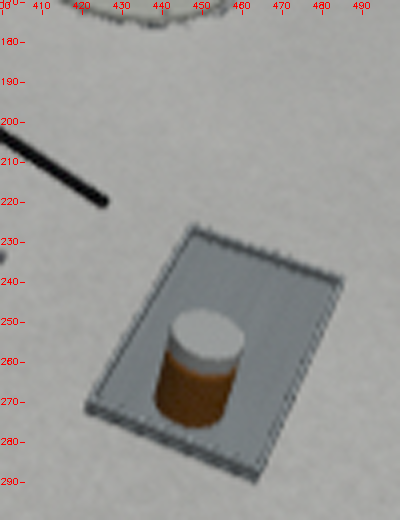

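```bash
python3 -m crank '[[-0.3,[0.034,0,0.1],[0,0,0]],[-0.3,[0,0,0.2],[0,0,0]],[-0.3,[0,0,0.15],[0,0,0]],[-0.3,[0,0,0.08],[0,0,0]],[-0.3,[0,0,0],[0,0,0]],[-0.3,[0,0,0],[0,0,0]]]'>/dev/null; python3 go.py 517.5 -9 40 3.1
python3 - <<'E'
from h import *
a=cap("scene")
crop(a,"s6.png",310,150,410,250,6)
E
```

```text
t 11.4 tcp [518.   -9.   98.2] yaw 2.93 need d(1=100mm) [-0.005 -0.001  0.582] len 58 wz -0.004 F [ 0.7 -0.   0.7] w 56.4
```

View pics/s6.png

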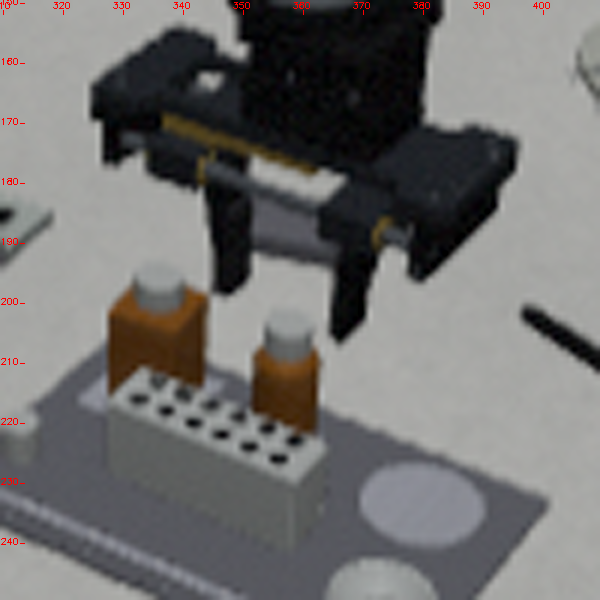

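```bash
python3 -m crank '[[-0.3,[0,0,0.1],[0,0,0]],[-0.3,[0,0,0.25],[0,0,0]],[-0.3,[0,0,0.18],[0,0,0]],[-0.3,[0,0,0.05],[0,0,0]],[-0.3,[0,0,0],[0,0,0]],[-0.3,[0,0,0],[0,0,0]]]'; python3 go.py 517.5 -9 40 3.1; python3 -m crank '[[1,[0,0,0],[0,0,0]],[1,[0,0,0],[0,0,0]],[1,[0,0,0],[0,0,0]],[1,[0,0,0],[0,0,0]],[1,[0,0,0],[0,0,0]],[1,[0,0,0],[0,0,0]],[1,[0,0,0],[0,0,0]]]'; python3 go.py 517.5 -9 40 3.1
```

```text
time_s: 12.05
tcp_pos: [0.5182, -0.0093, 0.0408]
ee_rot: [[0.999, 0.051, 0.002], [0.051, -0.999, 0.0], [0.002, -0.0, -1.0]]
wrist_force: [0.0, 1.1, 0.5]
gripper_width: 0.65
t 12.05 tcp [518.2  -9.3  40.8] yaw 2.9 need d(1=100mm) [-0.007 -0.003  0.008] len 1 wz -0.004 F [0.  1.1 0.5] w 56.5
time_s: 12.75
tcp_pos: [0.5178, -0.0093, 0.0404]
ee_rot: [[0.999, 0.051, 0.001], [0.051, -0.999, 0.0], [0.001, -0.0, -1.0]]
wrist_force: [-1.3, 1.4, 3.3]
gripper_width: 0.378
t 12.75 tcp [517.8  -9.3  40.4] yaw 2.9 need d(1=100mm) [-0.003 -0.003  0.004] len 1 wz -0.005 F [-1.3  1.4  3.3] w 32.9
```

```bash
python3 -m crank '[[1,[0,0,-0.05],[0,0,0]],[1,[0,0,-0.2],[0,0,0]],[1,[0,0,-0.3],[0,0,0]],[1,[0,0,-0.4],[0,0,0]],[1,[0,0,-0.2],[0,0,0]],[1,[0,0,0],[0,0,0]]]'>/dev/null; python3 go.py 456 281 150 4
```

```text
t 13.35 tcp [519.2  -9.1 158.2] yaw 2.9 need d(1=100mm) [-0.485 -2.929  0.082] len 297 wz -0.025 F [ 0.1 -0.3 -0.8] w 32.8
```

```bash
python3 -m crank '[[1,[-0.02,-0.12,0],[0,0,0]],[1,[-0.04,-0.25,0],[0,0,0]],[1,[-0.06,-0.38,0],[0,0,0]],[1,[-0.07,-0.4,0],[0,0,0]],[1,[-0.07,-0.4,0],[0,0,0]],[1,[-0.07,-0.4,0],[0,0,0]],[1,[-0.06,-0.4,0],[0,0,0]],[1,[-0.05,-0.3,0],[0,0,0]]]'>/dev/null;python3 -m crank '[[1,[-0.03,-0.18,0],[0,0,0]],[1,[0,-0.08,0],[0,0,0]],[1,[0,0,0],[0,0,0]],[1,[0,0,0],[0,0,0]]]' >/dev/null; python3 go.py 456 281 42 4
```

```text
t 14.55 tcp [455.7 277.8 154.5] yaw 2.83 need d(1=100mm) [ 0.006 -0.033  1.125] len 113 wz -0.026 F [-0.1  0.5 -1. ] w 32.6
```

```bash
python3 -m crank '[[1,[0,-0.02,0.15],[0,0,0]],[1,[0,-0.01,0.3],[0,0,0]],[1,[0,0,0.3],[0,0,0]],[1,[0,0,0.2],[0,0,0]],[1,[0,0,0.14],[0,0,0]],[1,[0,0,0.06],[0,0,0]],[1,[0,0,0],[0,0,0]],[1,[0,0,0],[0,0,0]]]' >/dev/null;python3 go.py 456 281 34 4; python3 -m crank '[[1,[0,0,0.03],[0,0,0]],[1,[0,0,0.01],[0,0,0]],[1,[0,0,0],[0,0,0]],[1,[0,0,0],[0,0,0]]]' >/dev/null;python3 go.py 456 281 34 4
```

```text
t 15.35 tcp [456.4 281.8  40.8] yaw 2.85 need d(1=100mm) [-0.005  0.008  0.068] len 7 wz -0.026 F [ 0.4 -0.1 -1.1] w 33.2
t 15.75 tcp [455.8 282.   36.3] yaw 2.89 need d(1=100mm) [0.001 0.01  0.023] len 3 wz -0.025 F [ 0.3  0.1 -1.6] w 33.5
```

```bash
for i in 1; do python3 -m crank '[[1,[0,0,0.015],[0,0,0]],[1,[0,0,0],[0,0,0]]]'; python3 -m crank '[[1,[0,0,0.01],[0,0,0]],[1,[0,0,0],[0,0,0]]]';python3 -m crank '[[1,[0,0,0.007],[0,0,0]],[1,[0,0,0],[0,0,0]]]'; done | grep -A0 -E "tcp|force"
```

```text
tcp_pos: [0.4556, 0.2818, 0.0344]
--
wrist_force: [0.2, 0.0, -1.5]
--
tcp_pos: [0.4558, 0.282, 0.0335]
--
wrist_force: [-0.2, 0.3, -0.9]
--
tcp_pos: [0.4559, 0.282, 0.0334]
--
wrist_force: [-0.8, -0.7, 4.8]
```

```bash
python3 -m crank '[[-0.4,[0,0,0],[0,0,0]],[-0.4,[0,0,0],[0,0,0]],[-0.4,[0,0,0],[0,0,0]],[-0.4,[0,0,0],[0,0,0]],[-0.4,[0,0,-0.2],[0,0,0]],[-0.4,[0,0,-0.4],[0,0,0]],[-0.4,[0,0,-0.4],[0,0,0]],[-0.4,[0,0,-0.2],[0,0,0]]]' >/dev/null; python3 go.py 520.5 -87.5 150 3.1
```

```text
t 17.15 tcp [457.1 283.  156.5] yaw 2.92 need d(1=100mm) [0.444 3.733 0.054] len 376 wz -0.004 F [-0.   1.4 -0.9] w 60.8
```

```bash
python3 -m crank '[[-0.5,[0.02,0.15,0],[0,0,0]],[-0.5,[0.04,0.3,0],[0,0,0]],[-0.5,[0.05,0.42,0],[0,0,0]],[-0.5,[0.05,0.42,0],[0,0,0]],[-0.5,[0.05,0.42,0],[0,0,0]],[-0.5,[0.05,0.42,0],[0,0,0]],[-0.5,[0.05,0.42,0],[0,0,0]],[-0.5,[0.05,0.42,0],[0,0,0]]]'>/dev/null; python3 -m crank '[[-0.5,[0.04,0.36,0],[0,0,0]],[-0.5,[0.03,0.25,0],[0,0,0]],[-0.5,[0.02,0.12,0],[0,0,0]],[-0.5,[0,0,0],[0,0,0]],[-0.5,[0,0,0],[0,0,0]]]'>/dev/null; python3 go.py 520.5 -87.5 95 3.1
python3 - <<'E'
from h import *
a=cap("scene");b=cap("top")
crop(a,"s7.png",310,190,500,290,4)
crop(b,"t7.png",125,150,325,290,4)
E
```

```text
t 18.45 tcp [518.7 -85.2 152.1] yaw 2.86 need d(1=100mm) [0.017 0.024 0.571] len 57 wz -0.005 F [ 0.3 -0.1 -0.1] w 65.3
```

View pics/s7.png

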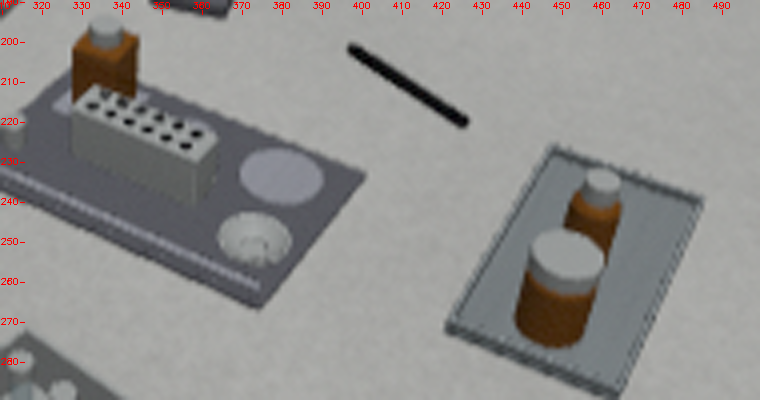

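View pics/t7.png

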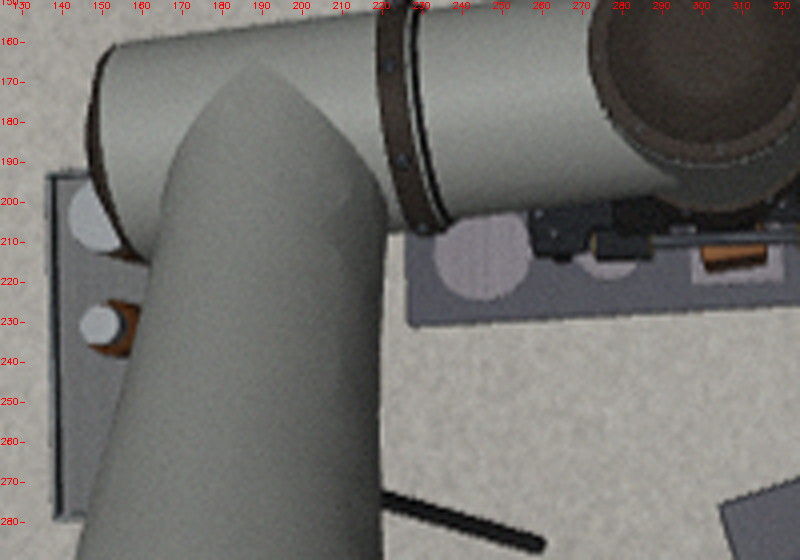

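Run:
```python
import cv2
im=cv2.imread("pics/top0.png")[190:228,290:330]
cv2.imwrite("pics/sq.png",cv2.resize(im,None,fx=15,fy=15,interpolation=cv2.INTER_CUBIC))
```

```text
(no output)
```

View pics/sq.png

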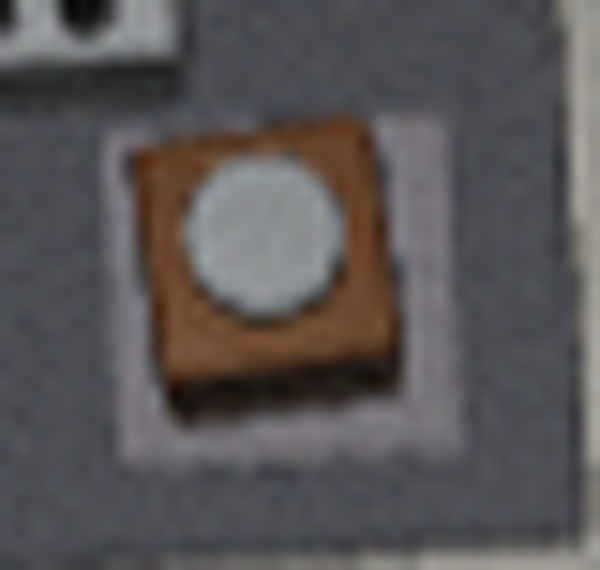

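```bash
python3 -m crank '[[-0.5,[0.017,0.024,0.1],[0,0,-0.06]],[-0.5,[0,0,0.2],[0,0,-0.06]],[-0.5,[0,0,0.15],[0,0,0]],[-0.5,[0,0,0.05],[0,0,0]],[-0.5,[0,0,0],[0,0,0]],[-0.5,[0,0,0],[0,0,0]]]'>/dev/null; python3 go.py 520.5 -87.5 40 8.2
python3 - <<'E'
from h import *
a=cap("scene")
crop(a,"s8.png",290,150,390,250,6)
E
```

```text
t 19.15 tcp [521.7 -87.2 103.6] yaw 8.35 need d(1=100mm) [-0.013  0.001  0.636] len 64 wz 0.003 F [0.1 0.1 0.7] w 64.9
```

View pics/s8.png

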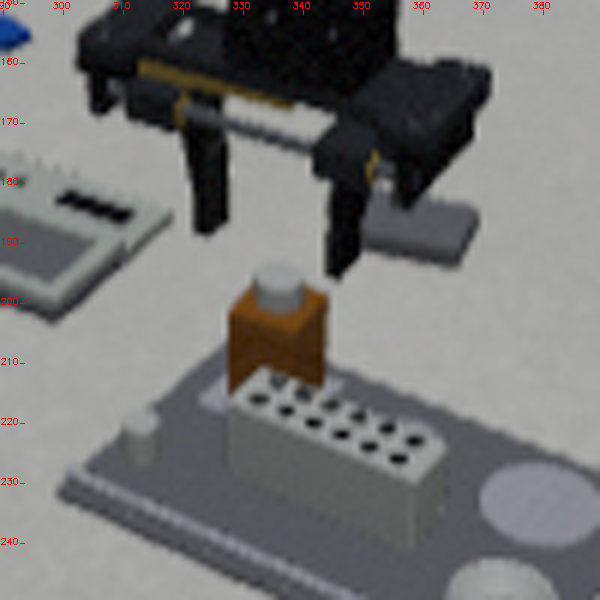

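```bash
python3 -m crank '[[-0.5,[-0.01,-0.01,0.1],[0,0,0]],[-0.5,[0,0,0.3],[0,0,0]],[-0.5,[0,0,0.2],[0,0,0]],[-0.5,[0,0,0.03],[0,0,0]],[-0.5,[0,0,0],[0,0,0]],[-0.5,[0,0,0],[0,0,0]]]'>/dev/null; python3 go.py 520.5 -87 40 8.2; python3 -m crank '[[1,[0,0,0],[0,0,0]],[1,[0,0,0],[0,0,0]],[1,[0,0,0],[0,0,0]],[1,[0,0,0],[0,0,0]],[1,[0,0,0],[0,0,0]],[1,[0,0,0],[0,0,0]],[1,[0,0,0],[0,0,0]]]' >/dev/null; python3 go.py 520.5 -87 40 8.2
```

```text
t 19.8 tcp [520.9 -86.8  40.8] yaw 8.3 need d(1=100mm) [-0.004  0.002  0.008] len 1 wz 0.002 F [ 0.7 -0.  -1.1] w 65.1
t 20.5 tcp [520.2 -86.8  40.2] yaw 8.29 need d(1=100mm) [0.002 0.003 0.002] len 0 wz 0.002 F [-0.9  0.8  3.1] w 39.9
```

```bash
python3 -m crank '[[1,[0,0,-0.05],[0,0,0]],[1,[0,0,-0.2],[0,0,0]],[1,[0,0,-0.3],[0,0,0]],[1,[0,0,-0.4],[0,0,0]],[1,[0,0,-0.2],[0,0,0]],[1,[0,0,0],[0,0,0]]]'>/dev/null; python3 go.py 388.5 275 150 8.2
```

```text
t 21.1 tcp [521.9 -86.8 158.1] yaw 8.3 need d(1=100mm) [-0.798 -3.773  0.073] len 386 wz 0.002 F [-0.   0.3 -1. ] w 39.9
```

```bash
python3 -m crank '[[1,[-0.03,-0.15,0],[0,0,0]],[1,[-0.06,-0.3,0],[0,0,0]],[1,[-0.09,-0.42,0],[0,0,0]],[1,[-0.09,-0.42,0],[0,0,0]],[1,[-0.09,-0.42,0],[0,0,0]],[1,[-0.09,-0.42,0],[0,0,0]],[1,[-0.09,-0.42,0],[0,0,0]],[1,[-0.09,-0.42,0],[0,0,0]]]'>/dev/null; python3 -m crank '[[1,[-0.08,-0.38,0],[0,0,0]],[1,[-0.06,-0.26,0],[0,0,0]],[1,[-0.03,-0.13,0],[0,0,0]],[1,[0,0,0],[0,0,0]],[1,[0,0,0],[0,0,0]]]'>/dev/null; python3 go.py 388.5 275 40 8.2
```

```text
t 22.4 tcp [386.5 270.8 153.9] yaw 8.27 need d(1=100mm) [ 0.028 -0.041  1.139] len 114 wz 0.002 F [ 0.  -0.  -1.6] w 40.0
```

```bash
python3 -m crank '[[1,[0.015,-0.02,0.15],[0,0,0]],[1,[0.01,-0.02,0.3],[0,0,0]],[1,[0,0,0.3],[0,0,0]],[1,[0,0,0.2],[0,0,0]],[1,[0,0,0.14],[0,0,0]],[1,[0,0,0.07],[0,0,0]],[1,[0,0,0],[0,0,0]],[1,[0,0,0],[0,0,0]]]' >/dev/null;python3 go.py 388.5 275 33.6 8.2; python3 -m crank '[[1,[0,0,0.025],[0,0,0]],[1,[0,0,0.01],[0,0,0]],[1,[0,0,0],[0,0,0]],[1,[0,0,0],[0,0,0]]]' >/dev/null;python3 go.py 388.5 275 33.6 8.2
```

```text
t 23.2 tcp [389.4 275.9  39.3] yaw 8.24 need d(1=100mm) [-0.01   0.008  0.057] len 6 wz 0.001 F [ 0.1 -0.1 -1.1] w 39.5
t 23.6 tcp [388.9 276.2  35.6] yaw 8.29 need d(1=100mm) [-0.006  0.011  0.02 ] len 2 wz 0.002 F [-0.4  0.4 -0.6] w 39.4
```

```bash
for i in 1; do python3 -m crank '[[1,[0,0,0.012],[0,0,0]],[1,[0,0,0],[0,0,0]]]'; python3 -m crank '[[1,[0,0,0.008],[0,0,0]],[1,[0,0,0],[0,0,0]]]';python3 -m crank '[[1,[0,0,0.006],[0,0,0]],[1,[0,0,0],[0,0,0]]]'; done | grep -A0 -E "tcp|force"
```

```text
tcp_pos: [0.3888, 0.276, 0.0341]
--
wrist_force: [-0.3, 0.3, -1.2]
--
tcp_pos: [0.3888, 0.2761, 0.0333]
--
wrist_force: [-0.1, 0.3, -1.2]
--
tcp_pos: [0.3888, 0.276, 0.0332]
--
wrist_force: [-1.7, -0.6, 3.0]
```

```bash
python3 -m crank '[[-0.45,[0,0,0],[0,0,0]],[-0.45,[0,0,0],[0,0,0]],[-0.45,[0,0,0],[0,0,0]],[-0.45,[0,0,0],[0,0,0]],[-0.45,[0,0,-0.2],[0,0,0]],[-0.45,[0,0,-0.4],[0,0,0]],[-0.45,[0,0,-0.4],[0,0,0]],[-0.45,[0,0,-0.2],[0,0,0]]]' >/dev/null; python3 -m crank '[[-0.3,[0,0,0],[0,0,0.1]],[-0.3,[0,0,0],[0,0,0.18]],[-0.3,[0,0,0],[0,0,0.18]],[-0.3,[0,0,0],[0,0,0.18]],[-0.3,[0,0,0],[0,0,0.18]],[-0.3,[0,0,0],[0,0,0.18]],[-0.3,[0,0,0],[0,0,0.18]],[-0.3,[0,0,0],[0,0,0.18]]]' >/dev/null; python3 -m crank '[[-0.3,[0,0,0],[0,0,0.18]],[-0.3,[0,0,0],[0,0,0.18]],[-0.3,[0,0,0],[0,0,0.18]],[-0.3,[0,0,0],[0,0,0.15]],[-0.3,[0,0,0],[0,0,0.05]],[-0.3,[0,0,0],[0,0,0]],[-0.3,[0,0,0],[0,0,0]]]' >/dev/null;python3 go.py 568.5 -16 110 -87
python3 - <<'E'
from h import *
a=cap("scene");b=cap("top")
crop(a,"s9.png",310,180,500,300,4)
crop(b,"t9.png",215,150,340,240,6)
E
```

```text
t 26.5 tcp [388.8 276.  152.7] yaw -86.16 need d(1=100mm) [ 3.034 -1.597  0.427] len 345 wz 0.019 F [1.  0.1 0.2] w 56.4
```

View pics/s9.png

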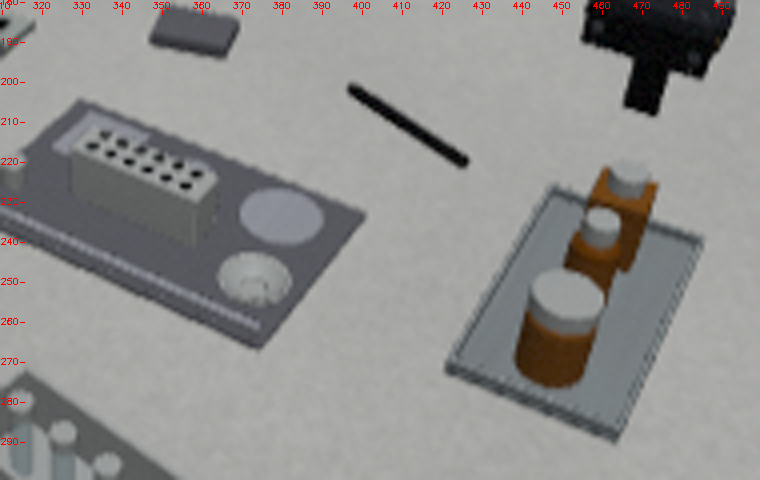

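View pics/t9.png

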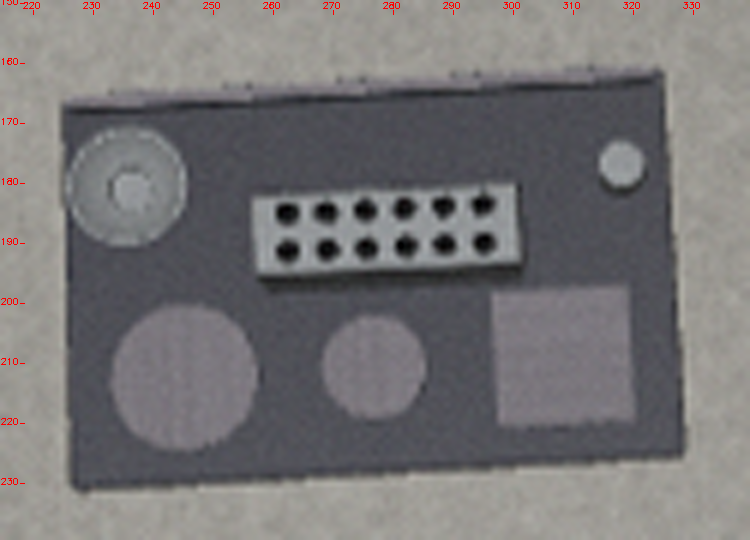

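```bash
python3 -m crank '[[-0.3,[0.12,-0.06,0],[0,0,0.02]],[-0.3,[0.24,-0.12,0],[0,0,0]],[-0.3,[0.36,-0.19,0],[0,0,0]],[-0.3,[0.38,-0.2,0],[0,0,0]],[-0.3,[0.38,-0.2,0],[0,0,0]],[-0.3,[0.38,-0.2,0],[0,0,0]],[-0.3,[0.38,-0.2,0],[0,0,0]],[-0.3,[0.34,-0.18,0]  ,[0,0,0]]]'>/dev/null; python3 -m crank '[[-0.3,[0.24,-0.12,0.1],[0,0,0]],[-0.3,[0.12,-0.06,0.1],[0,0,0]],[-0.3,[0,0,0.1],[0,0,0]],[-0.3,[0,0,0],[0,0,0]],[-0.3,[0,0,0],[0,0,0]]]'>/dev/null; python3 go.py 568.5 -16 70 -87
python3 - <<'E'
from h import *
a=cap("scene");b=cap("top")
C=lambda p,x0,y0,k:np.array(p,float)/k+[x0-.5,y0-.5]
for n,p in (("wide",(184.5,377.5)),("slim",(374.5,367)),("sq",(563.6,356))): print(n,1000*atz(b,C(p,215,150,6),.011)[:2])
print("wide scene",1000*atz(a,C((281,216.5),310,180,4),.011)[:2])
crop(a,"s10.png",310,150,410,250,6)
E
```

```text
t 27.9 tcp [556.1  -9.2 122.6] yaw -87.05 need d(1=100mm) [ 0.074 -0.121  0.526] len 54 wz -0.001 F [ 0.8 -0.2 -0.6] w 56.8
wide [512.08237033  71.02400812]
slim [517.5181948   -8.95567224]
sq [523.18404691 -88.85563414]
wide scene [509.01407542  70.78625813]
```

View pics/s10.png

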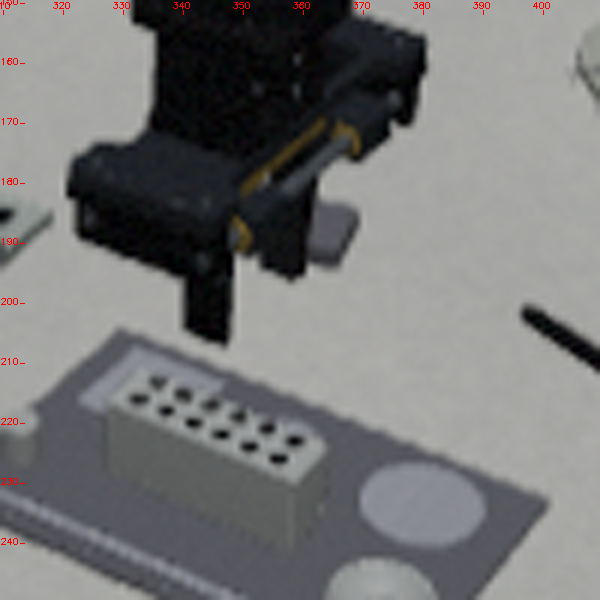

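```bash
python3 -m crank '[[-0.3,[0.03,-0.06,0.1],[0,0,0]],[-0.3,[0.044,-0.06,0.2],[0,0,0]],[-0.3,[0,0,0.15],[0,0,0]],[-0.3,[0,0,0.05],[0,0,0]],[-0.3,[0,0,0],[0,0,0]],[-0.3,[0,0,0],[0,0,0]]]'>/dev/null; python3 go.py 568.5 -16 19 -87
python3 - <<'E'
from h import *
a=cap("scene")
crop(a,"s11.png",310,150,410,250,6)
E
```

```text
t 28.6 tcp [569.6 -16.3  73.3] yaw -87.08 need d(1=100mm) [-0.004  0.011  0.543] len 54 wz -0.002 F [-0.8  0.7 -0.4] w 56.4
```

View pics/s11.png

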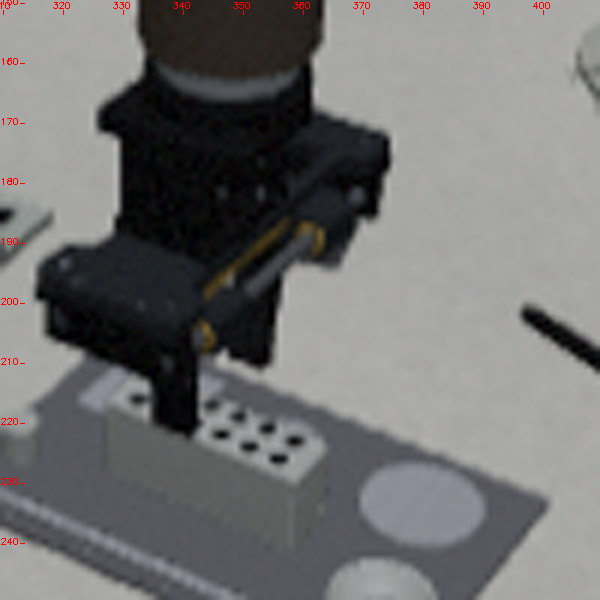

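Run:
```python
from h import *
a=cap("scene")
s=r.sense();R=s["ee_rot"];p=s["tcp_pos"]
def cr(X): return np.round((proj(a,X)-[310,150]+.5)*6)
y=R[:,1]*-1
print("front finger in/out",cr(p+y*.0285),cr(p+y*.0435),"back",cr(p-y*.0285),cr(p-y*.0435), R[:,1])
n=np.array([np.cos(.053),np.sin(.053),0]);l=np.array([-n[1],n[0],0])
c=np.array([.5685,-.016,.056])
for sx in(1,-1):
  for sy in(1,0,-1): print(sx,sy,cr(c+n*.017*sx+l*.055*sy))
```

```text
front finger in/out [[181. 427.]] [[163. 443.]] back [[244. 368.]] [[260. 353.]] [-0.99871282 -0.05068787 -0.00185324]
1 1 [[292. 485.]]
1 0 [[195. 442.]]
1 -1 [[102. 402.]]
-1 1 [[329. 448.]]
-1 0 [[232. 407.]]
-1 -1 [[140. 368.]]
```

```bash
python3 -m crank '[[-0.3,[0,0.01,0.1],[0,0,0]],[-0.3,[0,0,0.2],[0,0,0]],[-0.3,[0,0,0.18],[0,0,0]],[-0.3,[0,0,0.05],[0,0,0]],[-0.3,[0,0,0],[0,0,0]],[-0.3,[0,0,0],[0,0,0]]]'>/dev/null; python3 go.py 568.5 -16 19 -87;  python3 -m crank '[[1,[0,0,0],[0,0,0]],[1,[0,0,0],[0,0,0]],[1,[0,0,0],[0,0,0]],[1,[0,0,0],[0,0,0]],[1,[0,0,0],[0,0,0]],[1,[0,0,0],[0,0,0]],[1,[0,0,0],[0,0,0]]]' >/dev/null; python3 go.py 568.5 -16 19 -87
```

```text
t 29.3 tcp [568.6 -16.5  20.3] yaw -87.1 need d(1=100mm) [-0.005  0.     0.013] len 1 wz -0.002 F [-0.1  0.4  0.5] w 57.1
t 30.0 tcp [568.1 -16.6  20.1] yaw -87.11 need d(1=100mm) [-0.006 -0.004  0.011] len 1 wz -0.003 F [-1.   1.3  3.9] w 33.8
```

```bash
python3 -m crank '[[1,[0,0,-0.05],[0,0,0]],[1,[0,0,-0.2],[0,0,0]],[1,[0,0,-0.3],[0,0,-0.035]],[1,[0,0,-0.3],[0,0,-0.04]],[1,[0,0,-0.15],[0,0,0]],[1,[0,0,0],[0,0,0]]]'>/dev/null; python3 go.py 512 -303.3 120 -83.7
```

```text
t 30.6 tcp [569.4 -16.3 122. ] yaw -83.73 need d(1=100mm) [2.79  0.884 0.014] len 293 wz -0.001 F [ 0.8 -0.3 -1.9] w 33.8
```

```bash
python3 -m crank '[[1,[0.12,0.04,0],[0,0,0]],[1,[0.24,0.08,0],[0,0,0]],[1,[0.36,0.11,0],[0,0,0]],[1,[0.38,0.12,0],[0,0,0]],[1,[0.38,0.12,0],[0,0,0]],[1,[0.38,0.12,0],[0,0,0]],[1,[0.36,0.11,0],[0,0,0]],[1,[0.28,0.08,0],[0,0,0]]]'>/dev/null; python3 -m crank '[[1,[0.18,0.06,0],[0,0,0]],[1,[0.1,0.04,0],[0,0,0]],[1,[0,0,0],[0,0,0]],[1,[0,0,0],[0,0,0]]]'>/dev/null; python3 go.py 512 -303.3 60 -83.7
```

```text
t 31.8 tcp [ 510.3 -302.1  118.9] yaw -83.75 need d(1=100mm) [ 0.014 -0.017  0.589] len 59 wz -0.001 F [ 1.   0.8 -1.8] w 33.6
```

```bash
python3 -m crank '[[1,[0.012,-0.02,0.1],[0,0,0]],[1,[0,0,0.25],[0,0,0]],[1,[0,0,0.2],[0,0,0]],[1,[0,0,0.08],[0,0,0]],[1,[0,0,0],[0,0,0]],[1,[0,0,0],[0,0,0]]]'>/dev/null; python3 go.py 512 -303.3 40 -83.7
python3 - <<'E'
from h import *
a=cap("scene");b=cap("top")
crop(a,"s12.png",255,150,335,215,9)
crop(b,"t12.png",350,180,450,260,7)
E
```

```text
t 32.4 tcp [ 513.8 -303.4   57.3] yaw -83.68 need d(1=100mm) [-0.003  0.018  0.173] len 17 wz 0.0 F [ 0.5 -0.  -1.1] w 33.7
```

View pics/s12.png

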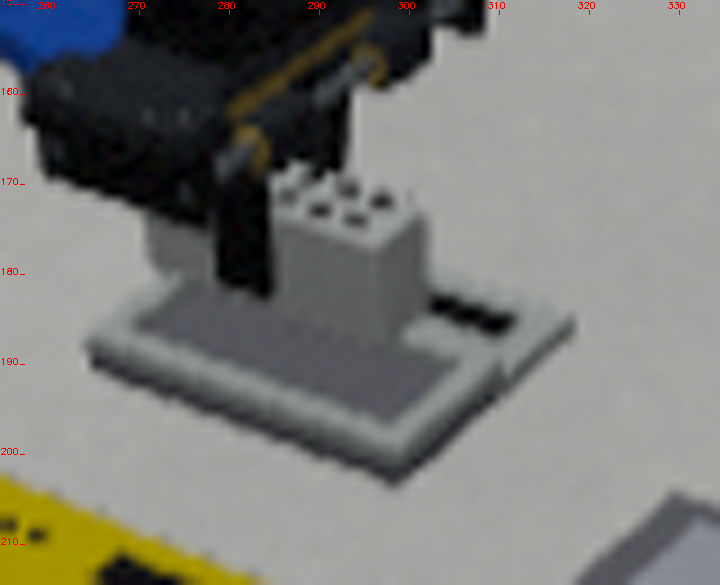

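View pics/t12.png

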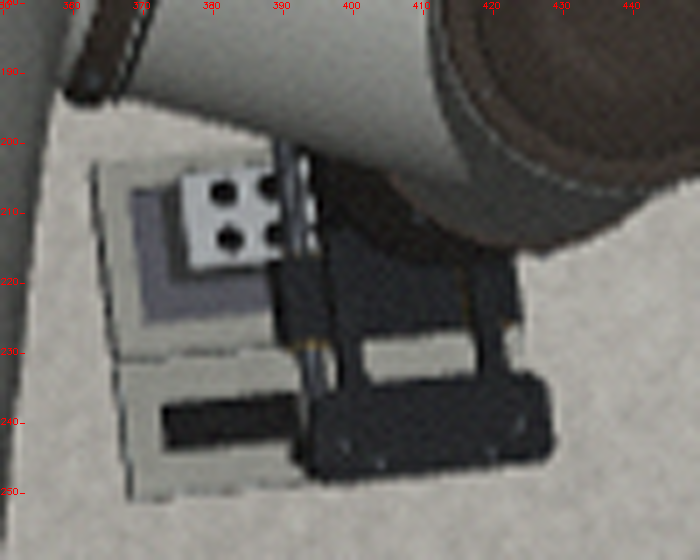

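Run:
```python
from h import *
b=cap("top");a=cap("scene")
C=lambda p,x0,y0,k:np.array(p,float)/k+[x0-.5,y0-.5]
for p in((187,268),(180,177)): print("top",1000*atz(b,C(p,350,180,7),.093)[:2])
# scene: top corner front-right (375,247), right-back (420,207)
for p in((375,247),(424,207)): print("scene",1000*atz(a,C(p,255,150,9),.093)[:2])
th=np.radians(6.3);n=np.array([np.cos(th),np.sin(th)]);l=np.array([-n[1],n[0]]);c=np.array([513.8,-303.4])
print("expected from tcp",c+n*-17+l*55,c+n*17+l*55)
```

```text
top [ 492.37171977 -249.51617598]
top [ 523.20680032 -247.5082879 ]
scene [ 522.57613377 -247.09464492]
scene [ 490.50471586 -251.49767632]
expected from tcp [ 490.86727665 -250.59763074] [ 524.66194913 -246.86666416]
```

```bash
python3 -m crank '[[1,[0,0.015,0.08],[0,0,0]],[1,[0,0,0.12],[0,0,0]],[1,[0,0,0.07],[0,0,0]],[1,[0,0,0.03],[0,0,0]],[1,[0,0,0],[0,0,0]],[1,[0,0,0],[0,0,0]]]'>/dev/null; python3 go.py 512 -303.3 24 -83.7; for i in 1; do python3 -m crank '[[1,[0,0,0.012],[0,0,0]],[1,[0,0,0],[0,0,0]]]'; python3 -m crank '[[1,[0,0,0.01],[0,0,0]],[1,[0,0,0],[0,0,0]]]'; done | grep -A0 -E "tcp|force"
```

```text
t 33.2 tcp [ 511.6 -303.8   26.7] yaw -83.73 need d(1=100mm) [-0.005 -0.004  0.027] len 3 wz -0.001 F [ 0.2 -0.6 -0.7] w 33.8
tcp_pos: [0.5116, -0.3037, 0.0257]
--
wrist_force: [0.2, 0.9, -1.8]
--
tcp_pos: [0.5114, -0.3037, 0.0246]
--
wrist_force: [0.5, -0.1, -1.5]
```

```bash
for i in 1; do python3 -m crank '[[1,[0,0,0.008],[0,0,0]],[1,[0,0,0],[0,0,0]]]'; python3 -m crank '[[1,[0,0,0.006],[0,0,0]],[1,[0,0,0],[0,0,0]]]'; done | grep -A0 -E "tcp|force"
```

```text
tcp_pos: [0.5116, -0.3037, 0.0242]
--
wrist_force: [-1.9, 1.1, 0.4]
--
tcp_pos: [0.5116, -0.3037, 0.0241]
--
wrist_force: [-2.0, 1.4, 4.8]
```

```bash
python3 -m crank '[[-0.25,[0,0,0],[0,0,0]],[-0.25,[0,0,0],[0,0,0]],[-0.25,[0,0,0],[0,0,0]],[-0.25,[0,0,0],[0,0,0]],[-0.25,[0,0,-0.15],[0,0,0]],[-0.25,[0,0,-0.35],[0,0,0]],[-0.25,[0,0,-0.45],[0,0,0]],[-0.25,[0,0,-0.35],[0,0,0]]]' >/dev/null;  python3 -m crank '[[-0.4,[0,0,0],[0,0,-0.1]],[-0.4,[0,0,0],[0,0,-0.18]],[-0.4,[0,0,0],[0,0,-0.18]],[-0.4,[0,0,0],[0,0,-0.18]],[-0.4,[0,0,0],[0,0,-0.18]],[-0.4,[0,0,0],[0,0,-0.18]],[-0.4,[0,0,0],[0,0,-0.18]],[-0.4,[0,0,0],[0,0,-0.18]]]' >/dev/null; python3 -m crank '[[-0.45,[0,0,0],[0,0,-0.18]],[-0.45,[0,0,0],[0,0,-0.18]],[-0.45,[0,0,0],[0,0,-0.18]],[-0.45,[0,0,0],[0,0,-0.12]],[-0.45,[0,0,0],[0,0,0]],[-0.45,[0,0,0],[0,0,0]]]' >/dev/null; python3 go.py 388.8 276 150 8.3
python3 - <<'E'
from h import *
a=cap("scene");b=cap("top")
crop(a,"s13.png",255,150,335,215,9)
crop(b,"t13.png",350,180,450,260,7)
E
```

```text
t 36.2 tcp [ 511.4 -303.7  153. ] yaw 7.04 need d(1=100mm) [-0.507 -5.903  0.031] len 593 wz -0.028 F [-0.4 -0.3 -0.4] w 63.1
```

View pics/s13.png

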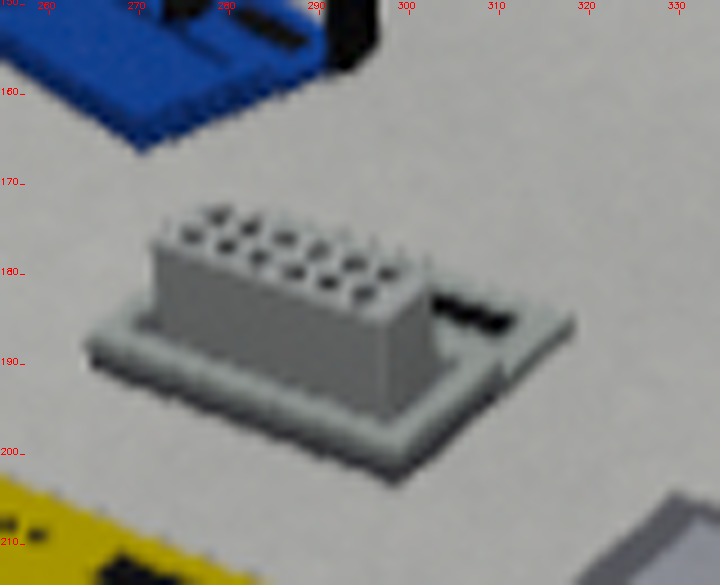

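View pics/t13.png

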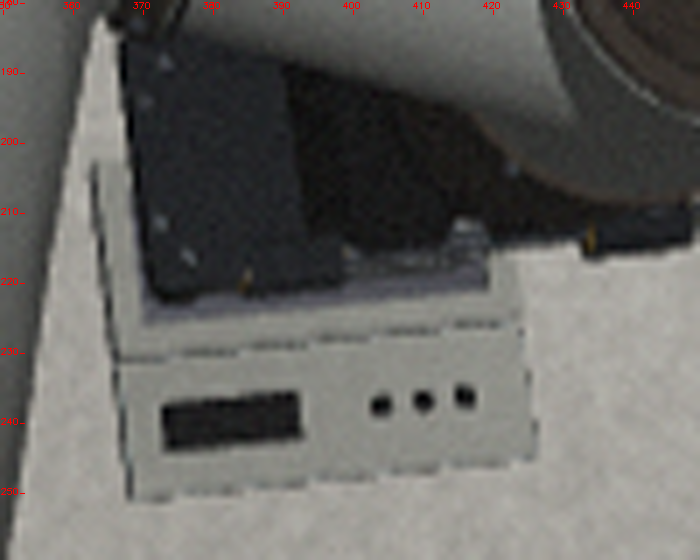

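```bash
python3 -m crank '[[-0.45,[-0.01,-0.15,0],[0,0,-0.028]],[-0.45,[-0.02,-0.3,0],[0,0,0]],[-0.45,[-0.05,-0.44,0],[0,0,0]],[-0.45,[-0.05,-0.44,0],[0,0,0]],[-0.45,[-0.05,-0.44,0],[0,0,0]],[-0.45,[-0.05,-0.44,0],[0,0,0]],[-0.45,[-0.05,-0.44,0],[0,0,0]],[-0.45,[-0.05,-0.44,0],[0,0,0]]]'>/dev/null; python3 -m crank '[[-0.45,[-0.04,-0.44,0],[0,0,0]],[-0.45,[-0.04,-0.44,0],[0,0,0]],[-0.45,[-0.04,-0.44,0],[0,0,0]],[-0.45,[-0.04,-0.44,0],[0,0,0]],[-0.45,[-0.03,-0.44,0],[0,0,0]],[-0.45,[-0.02,-0.3,0],[0,0,0]],[-0.45,[0,-0.2,0],[0,0,0]],[-0.45,[0,0,0],[0,0,0]]]'>/dev/null; python3 -m crank '[[-0.45,[0,0,0],[0,0,0]]]'>/dev/null; python3 go.py 388.8 276 150 8.3
python3 - <<'E'
from h import *
a=cap("scene");b=cap("top")
crop(b,"t14.png",350,180,450,260,7)
E
```

```text
t 38.0 tcp [372.8 261.1 153. ] yaw 8.48 need d(1=100mm) [ 0.18  -0.123  0.03 ] len 22 wz 0.004 F [-0.1 -0.6 -1.3] w 63.0
```

View pics/t14.png

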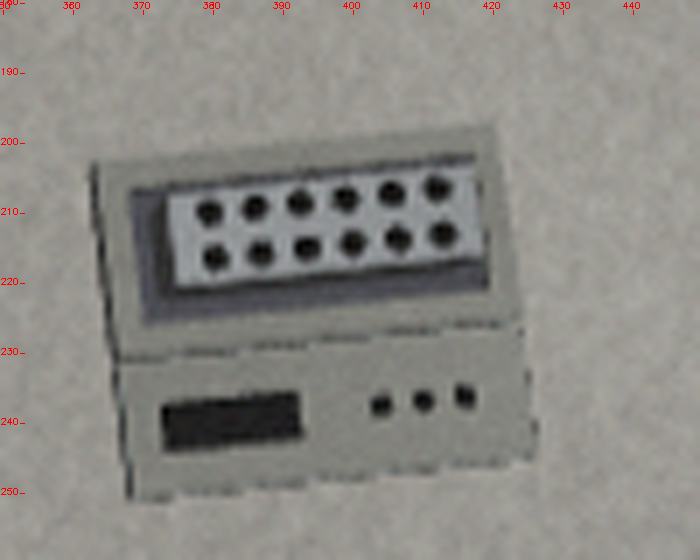

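The cartridge lies in the pocket, with its top at px (376–418, 203–220), and it sits level and parallel to the rim. Next I'll fetch the square bottle.

```bash
python3 -m crank '[[-0.45,[0.1,-0.06,0],[0,0,0]],[-0.45,[0.08,-0.063,0],[0,0,0]],[-0.45,[0,0,0.1],[0,0,0]],[-0.45,[0,0,0.2],[0,0,0]],[-0.45,[0,0,0.2],[0,0,0]],[-0.45,[0,0,0],[0,0,0]],[-0.45,[0,0,0],[0,0,0]]]'>/dev/null; python3 go.py 388.8 276 34.2 8.3
```

```text
t 38.8 tcp [389.7 275.7 102.8] yaw 8.4 need d(1=100mm) [-0.008 -0.005  0.686] len 69 wz 0.002 F [ 0.8 -0.3 -0.7] w 62.8
```

```bash
python3 -m crank '[[-0.45,[-0.005,0,0.15],[0,0,0]],[-0.45,[0,0,0.3],[0,0,0]],[-0.45,[0,0,0.2],[0,0,0]],[-0.45,[0,0,0.04],[0,0,0]],[-0.45,[0,0,0],[0,0,0]]]'>/dev/null; python3 go.py 388.8 276 34.2 8.3; python3 -m crank '[[1,[0,0,0],[0,0,0]],[1,[0,0,0],[0,0,0]],[1,[0,0,0],[0,0,0]],[1,[0,0,0],[0,0,0]],[1,[0,0,0],[0,0,0]],[1,[0,0,0],[0,0,0]],[1,[0,0,0],[0,0,0]]]' >/dev/null; python3 go.py 388.8 276 34.2 8.3;  python3 -m crank '[[1,[0,0,-0.05],[0,0,0]],[1,[0,0,-0.2],[0,0,0]],[1,[0,0,-0.3],[0,0,0]],[1,[0,0,-0.4],[0,0,0]],[1,[0,0,-0.2],[0,0,0]],[1,[0,0,0],[0,0,0]]]' >/dev/null; python3 go.py 522.2 -88.7 150 4
```

```text
t 39.3 tcp [389.5 276.3  34.6] yaw 8.44 need d(1=100mm) [-0.008  0.002  0.004] len 1 wz 0.003 F [-0.5 -0.4 -0.1] w 62.9
t 40.0 tcp [389.4 276.3  34.8] yaw 8.43 need d(1=100mm) [-0.006  0.002  0.006] len 1 wz 0.003 F [-1.1 -0.1  5.6] w 39.8
t 40.6 tcp [390.3 277.5 152.1] yaw 8.44 need d(1=100mm) [0.767 3.816 0.007] len 389 wz 0.099 F [-0.3  0.1 -1.7] w 39.5
```

```bash
python3 -m crank '[[1,[0.03,0.15,0],[0,0,0]],[1,[0.06,0.3,0],[0,0,0]],[1,[0.09,0.42,0],[0,0,0]],[1,[0.09,0.42,0],[0,0,0]],[1,[0.09,0.42,0],[0,0,0]],[1,[0.09,0.42,0],[0,0,0]],[1,[0.09,0.42,0],[0,0,0]],[1,[0.08,0.42,0],[0,0,0]]]'>/dev/null; python3 -m crank '[[1,[0.07,0.38,0],[0,0,0]],[1,[0.06,0.26,0],[0,0,0]],[1,[0.02,0.15,0],[0,0,0]],[1,[0,0,0],[0,0,0.055]],[1,[0,0,0],[0,0,0.055]],[1,[0,0,0],[0,0,0]],[1,[0,0,0],[0,0,0]]]'>/dev/null; python3 go.py 523 -88.7 60 3.5
```

```text
t 42.1 tcp [519.1 -85.2 147.7] yaw 3.49 need d(1=100mm) [0.039 0.037 0.876] len 88 wz -0.0 F [-0.  -0.7 -0.6] w 39.8
```

```bash
python3 -m crank '[[1,[0.035,0.037,0.1],[0,0,0]],[1,[0,0,0.25],[0,0,0]],[1,[0,0,0.25],[0,0,0]],[1,[0,0,0.2],[0,0,0]],[1,[0,0,0.1],[0,0,0]],[1,[0,0,0.04],[0,0,0]],[1,[0,0,0],[0,0,0]],[1,[0,0,0],[0,0,0]]]'>/dev/null; python3 go.py 523 -88.7 42.8 3.5
```

```text
t 42.9 tcp [524.8 -88.2  55.9] yaw 3.49 need d(1=100mm) [-0.019  0.004  0.131] len 13 wz -0.0 F [-0.1  0.1 -1.2] w 39.7
```

```bash
python3 -m crank '[[1,[-0.01,0.004,0.04],[0,0,0]],[1,[-0.005,0,0.06],[0,0,0]],[1,[0,0,0.02],[0,0,0]],[1,[0,0,0],[0,0,0]],[1,[0,0,0],[0,0,0]]]'>/dev/null; python3 go.py 523 -88.7 41.8 3.5
python3 - <<'E'
from h import *
a=cap("scene")
crop(a,"s15.png",290,150,390,250,6)
E
```

```text
t 43.4 tcp [522.6 -88.7  43.2] yaw 3.47 need d(1=100mm) [0.004 0.    0.014] len 1 wz -0.001 F [ 0.5  0.4 -1. ] w 39.6
```

View pics/s15.png

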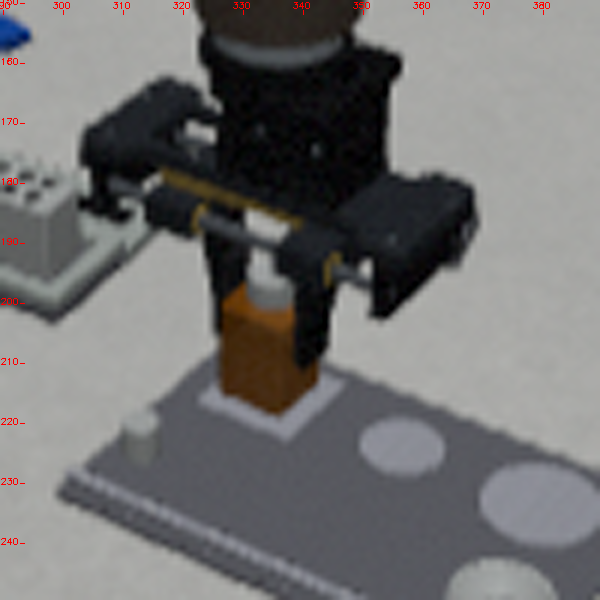

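```bash
for i in 1; do python3 -m crank '[[1,[0.004,0,0.008],[0,0,0]],[1,[0,0,0],[0,0,0]]]'; python3 -m crank '[[1,[0,0,0.008],[0,0,0]],[1,[0,0,0],[0,0,0]]]';python3 -m crank '[[1,[0,0,0.006],[0,0,0]],[1,[0,0,0],[0,0,0]]]'; done | grep -A0 -E "tcp|force"
```

```text
tcp_pos: [0.5231, -0.0886, 0.0424]
--
wrist_force: [-0.4, -0.0, -1.7]
--
tcp_pos: [0.5231, -0.0887, 0.0419]
--
wrist_force: [-0.6, -0.5, 1.0]
--
tcp_pos: [0.5232, -0.0887, 0.0418]
--
wrist_force: [-2.1, -0.3, 5.6]
```

```bash
python3 -m crank '[[-0.4,[0,0,0],[0,0,0]],[-0.4,[0,0,0],[0,0,0]],[-0.4,[0,0,0],[0,0,0]],[-0.4,[0,0,0],[0,0,0]],[-0.4,[0,0,-0.2],[0,0,0]],[-0.4,[0,0,-0.4],[0,0,0]],[-0.4,[0,0,-0.4],[0,0,0]],[-0.4,[0,0,-0.1],[0,0,0]]]' >/dev/null; python3 go.py 455.9 282 150 3
```

```text
t 44.85 tcp [525.8 -88.7 155.7] yaw 3.53 need d(1=100mm) [-0.47  -3.743  0.05 ] len 377 wz 0.012 F [-0.3 -0.9  0.3] w 61.0
```

```bash
python3 -m crank '[[-0.4,[-0.02,-0.15,0],[0,0,0.01]],[-0.4,[-0.04,-0.3,0],[0,0,0]],[-0.4,[-0.05,-0.42,0],[0,0,0]],[-0.4,[-0.05,-0.42,0],[0,0,0]],[-0.4,[-0.05,-0.42,0],[0,0,0]],[-0.4,[-0.05,-0.42,0],[0,0,0]],[-0.4,[-0.05,-0.42,0],[0,0,0]],[-0.4,[-0.05,-0.42,0],[0,0,0]]]'>/dev/null; python3 -m crank '[[-0.4,[-0.04,-0.38,0],[0,0,0]],[-0.4,[-0.03,-0.26,0],[0,0,0]],[-0.4,[-0.02,-0.13,0],[0,0,0]],[-0.4,[0,0,0],[0,0,0]],[-0.4,[0,0,0],[0,0,0]]]'>/dev/null; python3 go.py 455.9 282 100 3
python3 - <<'E'
from h import *
a=cap("scene");b=cap("top")
crop(a,"s16.png",290,150,390,250,6)
crop(b,"t16.png",215,150,340,240,6)
E
```

```text
t 46.15 tcp [457.9 281.6 150.5] yaw 3.0 need d(1=100mm) [-0.019 -0.005  0.505] len 51 wz -0.0 F [-0.1 -0.6  0.2] w 60.7
```

View pics/t16.png

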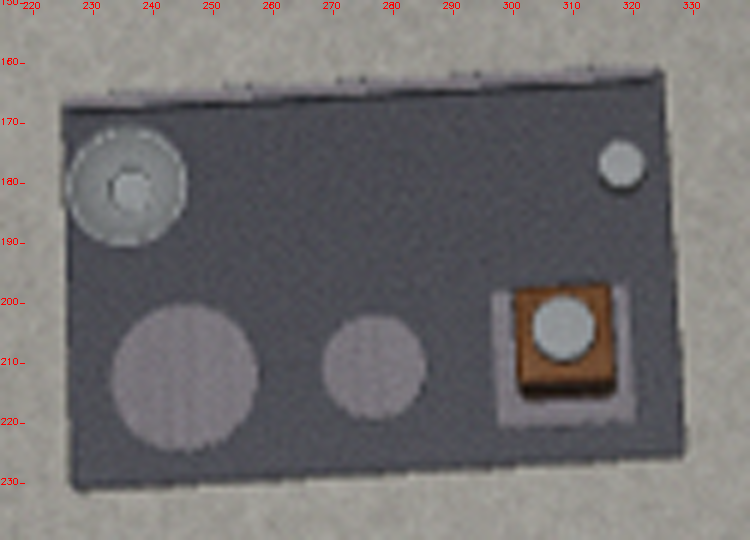

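Run:
```python
from h import *
b=cap("top");a=cap("scene")
C=lambda p,x0,y0,k:np.array(p,float)/k+[x0-.5,y0-.5]
print(1000*atz(b,C((556,334),215,150,6),.087),1000*atz(b,C((563.5,328),215,150,6),.087))
import cv2
im=b["img"][190:228,290:330]
cv2.imwrite("pics/sq2.png",cv2.resize(im,None,fx=15,fy=15,interpolation=cv2.INTER_CUBIC))
im=a["img"][185:230,315:355]
im0=cv2.imread("pics/scene0.png")[185:230,315:355]
cv2.imwrite("pics/sq3.png",np.hstack([cv2.resize(i,None,fx=9,fy=9,interpolation=cv2.INTER_CUBIC) for i in(im0,im)]))
```

```text
[521.22755844 -86.92444399  87.        ] [523.65769495 -89.84655939  87.        ]
```

View pics/sq2.png

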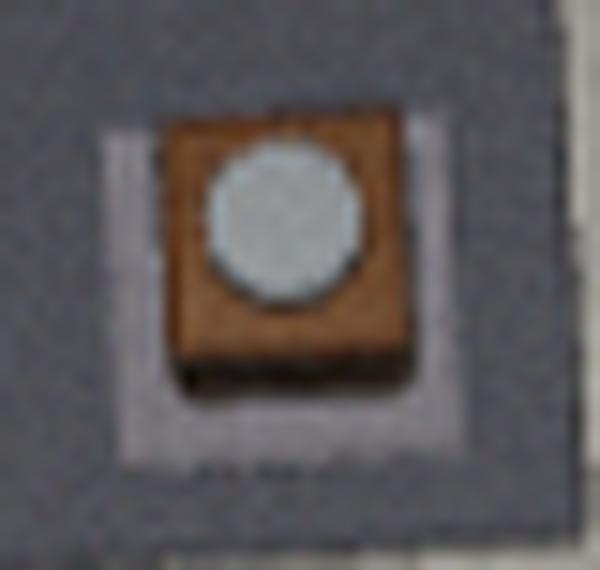

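View pics/sq3.png

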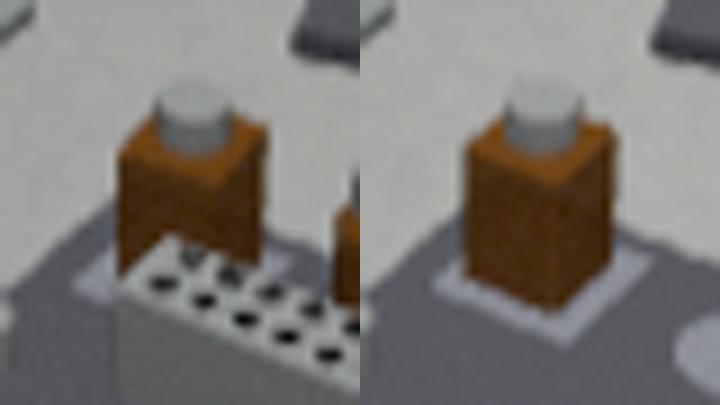

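Run:
```python
from h import *
b=cap("top");a=cap("scene")
f=lambda p:np.array([315+(p[0]-360)/9-.5,185+p[1]/9-.5])
g=lambda p:np.array([290+p[0]/15-.5,190+p[1]/15-.5])
print("scene base L F R");B=[1000*atz(a,f(p),.011)[:2] for p in((465,278),(550,310),(612,265))];print(np.round(B,1),"ctr",(B[0]+B[2])/2)
P=[1000*atz(a,f(p),.011)[:2] for p in((433,283),(567,347),(652,258))];print(np.round(P,1),"ctr",(P[0]+P[2])/2)
B=[1000*atz(b,g(p),.011)[:2] for p in((188,403),(410,385))]
P=[1000*atz(b,g(p),.011)[:2] for p in((103,130),(445,112),(466,457),(120,463))];print("top base front",np.round(B,1),"pad",np.round(P,1),np.mean(P,0))
T=[1000*atz(b,g(p),.071)[:2] for p in((165,125),(397,110),(410,350),(180,360))];print("body top",np.round(T,1),np.mean(T,0))
```

```text
scene base L F R
[[ 539.  -109.2]
 [ 534.8  -74.8]
 [ 500.5  -73. ]] ctr [519.76639285 -91.10684824]
[[ 548.3 -116.3]
 [ 547.6  -57.9]
 [ 488.3  -64.3]] ctr [518.31938375 -90.26303353]
top base front [[ 503.7  -72.9]
 [ 507.2 -110.4]] pad [[ 550.3  -57.7]
 [ 554.1 -115.8]
 [ 495.1 -120. ]
 [ 493.4  -61.6]] [523.22627059 -88.78058812]
body top [[ 541.3  -70.3]
 [ 544.2 -107.5]
 [ 505.3 -110.1]
 [ 503.3  -73.4]] [523.51839295 -90.31595085]
```

Top view: the square bottle stands on its pad and is about 1–1.5 mm off centre. I'll continue with the slim bottle.

```bash
python3 -m crank '[[-0.4,[-0.019,-0.005,0.1],[0,0,0]],[-0.4,[0,0,0.3],[0,0,0]],[-0.4,[0,0,0.4],[0,0,0]],[-0.4,[0,0,0.25],[0,0,0]],[-0.4,[0,0,0.1],[0,0,0]],[-0.4,[0,0,0],[0,0,0]],[-0.4,[0,0,0],[0,0,0]]]'>/dev/null; python3 go.py 455.9 282 34.2 3
```

```text
t 47.15 tcp [456.9 283.4  36.8] yaw 3.04 need d(1=100mm) [-0.011  0.014  0.026] len 3 wz 0.001 F [ 0.2 -0.   0.6] w 60.8
```

```bash
python3 -m crank '[[-0.4,[-0.011,0.014,0.024],[0,0,0]],[-0.4,[0,0,0],[0,0,0]],[1,[0,0,0],[0,0,0]],[1,[0,0,0],[0,0,0]],[1,[0,0,0],[0,0,0]],[1,[0,0,0],[0,0,0]],[1,[0,0,0],[0,0,0]],[1,[0,0,0],[0,0,0]]]' >/dev/null; python3 -m crank '[[1,[0,0,0],[0,0,0]]]' >/dev/null; python3 go.py 455.9 282 34.2 3;  python3 -m crank '[[1,[0,0,-0.05],[0,0,0]],[1,[0,0,-0.2],[0,0,0]],[1,[0,0,-0.3],[0,0,0]],[1,[0,0,-0.4],[0,0,0]],[1,[0,0,-0.2],[0,0,0]],[1,[0,0,0],[0,0,0]]]' >/dev/null; python3 go.py 517.2 -8.4 150 3
```

```text
t 48.05 tcp [455.4 281.6  33.7] yaw 3.02 need d(1=100mm) [ 0.005 -0.004 -0.005] len 1 wz 0.001 F [-0.2  0.8  0.9] w 33.2
t 48.65 tcp [456.7 282.6 152. ] yaw 3.04 need d(1=100mm) [0.45  2.939 0.009] len 297 wz 0.001 F [ 0.3  0.6 -1. ] w 32.7
```

```bash
python3 -m crank '[[1,[0.02,0.12,0],[0,0,0]],[1,[0.04,0.25,0],[0,0,0]],[1,[0.06,0.38,0],[0,0,0]],[1,[0.06,0.4,0],[0,0,0]],[1,[0.06,0.4,0],[0,0,0]],[1,[0.06,0.4,0],[0,0,0]],[1,[0.06,0.4,0],[0,0,0]],[1,[0.05,0.3,0],[0,0,0]]]'>/dev/null;python3 -m crank '[[1,[0.03,0.18,0],[0,0,0]],[1,[0,0.1,0],[0,0,0]],[1,[0,0,0],[0,0,0]],[1,[0,0,0],[0,0,0]]]' >/dev/null; python3 go.py 516.8 -8.4 52 3
```

```text
t 49.85 tcp [513.9  -8.8 147.7] yaw 3.01 need d(1=100mm) [ 0.031 -0.003  0.957] len 96 wz 0.0 F [ 0.2  0.2 -0.9] w 33.4
```

```bash
python3 -m crank '[[1,[0.02,0,0.1],[0,0,0]],[1,[0,0,0.25],[0,0,0]],[1,[0,0,0.25],[0,0,0]],[1,[0,0,0.2],[0,0,0]],[1,[0,0,0.12],[0,0,0]],[1,[0,0,0.04],[0,0,0]],[1,[0,0,0],[0,0,0]],[1,[0,0,0],[0,0,0]]]'>/dev/null; python3 go.py 516.8 -8.4 43 3
```

```text
t 50.65 tcp [517.4  -8.4  53.3] yaw 3.05 need d(1=100mm) [-0.007 -0.     0.103] len 10 wz 0.001 F [-0.5  0.9 -0.5] w 33.1
```

```bash
python3 -m crank '[[1,[0,0,0.04],[0,0,0]],[1,[0,0,0.05],[0,0,0]],[1,[0,0,0.01],[0,0,0]],[1,[0,0,0],[0,0,0]],[1,[0,0,0],[0,0,0]]]'>/dev/null; python3 go.py 516.8 -8.4 40.7 3
python3 - <<'E'
from h import *
a=cap("scene")
crop(a,"s17.png",320,180,400,250,8)
E
```

```text
t 51.15 tcp [516.7  -8.8  42.6] yaw 3.02 need d(1=100mm) [ 0.001 -0.004  0.019] len 2 wz 0.0 F [-0.4 -0.9 -0.8] w 32.9
```

View pics/s17.png

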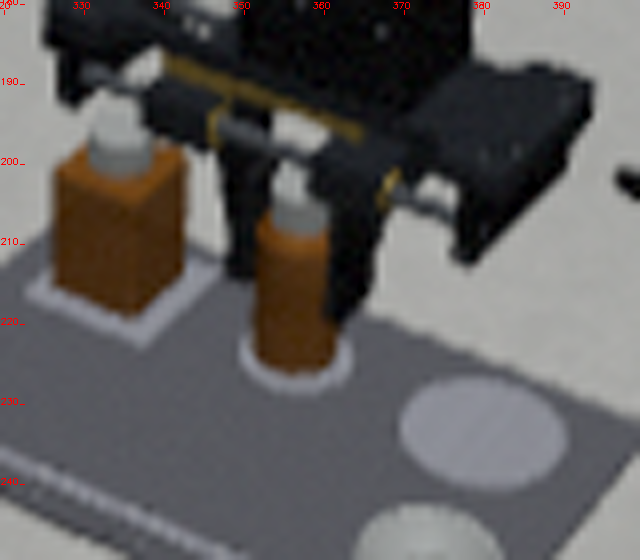

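```bash
for i in 1; do python3 -m crank '[[1,[0,0,0.012],[0,0,0]],[1,[0,0,0],[0,0,0]]]'; python3 -m crank '[[1,[0,0,0.008],[0,0,0]],[1,[0,0,0],[0,0,0]]]';python3 -m crank '[[1,[0,0,0.006],[0,0,0]],[1,[0,0,0],[0,0,0]]]'; done | grep -A0 -E "tcp|force"
```

```text
tcp_pos: [0.5166, -0.0088, 0.0413]
--
wrist_force: [0.0, -0.1, -1.1]
--
tcp_pos: [0.5167, -0.0088, 0.0407]
--
wrist_force: [-0.3, -0.1, -0.5]
--
tcp_pos: [0.5169, -0.0087, 0.0406]
--
wrist_force: [-1.9, 0.7, 4.7]
```

Release (opened only to about 56 mm), lift, and go to the jar at (524.2, 289.4).

```bash
python3 -m crank '[[-0.3,[0,0,0],[0,0,0]],[-0.3,[0,0,0],[0,0,0]],[-0.3,[0,0,0],[0,0,0]],[-0.3,[0,0,0],[0,0,0]],[-0.3,[0,0,-0.2],[0,0,0]],[-0.3,[0,0,-0.4],[0,0,0]],[-0.3,[0,0,-0.4],[0,0,0]],[-0.3,[0,0,-0.1],[0,0,0]]]' >/dev/null;  python3 -m crank '[[-0.5,[0,-0.12,0],[0,0,0]],[-0.5,[-0.01,-0.25,0],[0,0,0]],[-0.5,[-0.01,-0.38,0],[0,0,0]],[-0.5,[-0.01,-0.4,0],[0,0,0]],[-0.5,[-0.01,-0.4,0],[0,0,0]],[-0.5,[-0.01,-0.4,0],[0,0,0]],[-0.5,[-0.01,-0.4,0],[0,0,0]],[-0.5,[-0.01,-0.3,0],[0,0,0]]]'>/dev/null;python3 -m crank '[[-0.5,[0,-0.2,0],[0,0,0]],[-0.5,[0,-0.1,0],[0,0,0]],[-0.5,[0,0,0],[0,0,0]],[-0.5,[0,0,0],[0,0,0]]]' >/dev/null; python3 go.py 524.2 289.4 95 2.9
python3 - <<'E'
from h import *
b=cap("top");a=cap("scene")
crop(a,"s18.png",320,180,400,250,8)
im=b["img"][190:230,225:330]
cv2.imwrite("pics/t18.png",cv2.resize(im,None,fx=7,fy=7,interpolation=cv2.INTER_CUBIC))
E
```

```text
t 53.8 tcp [493.8 284.4 149.4] yaw 2.97 need d(1=100mm) [ 0.307 -0.034  0.544] len 63 wz 0.002 F [-0.2  0.   0.7] w 65.1
```

View pics/t18.png

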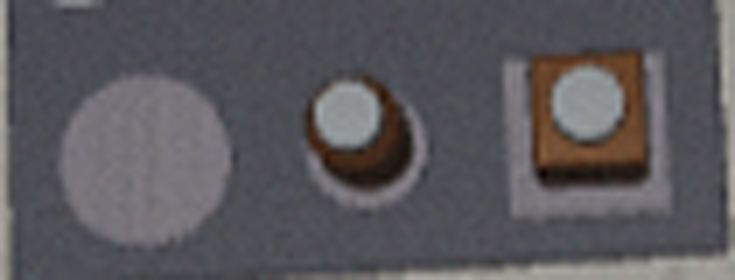

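View pics/s18.png

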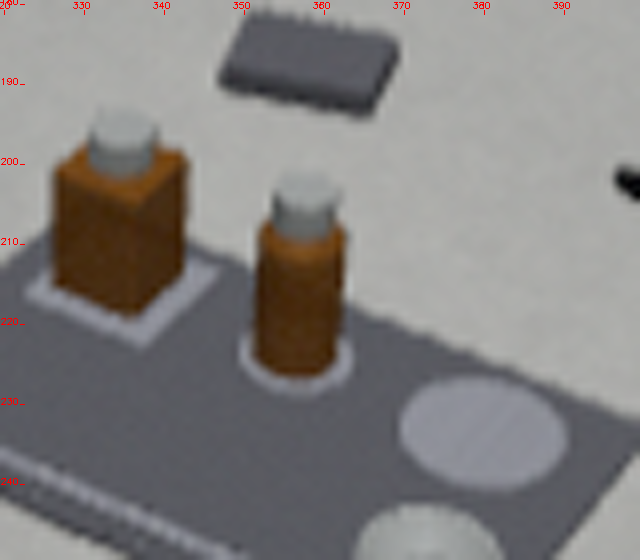

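```bash
python3 -m crank '[[-0.5,[0.12,-0.01,0],[0,0,0]],[-0.5,[0.18,-0.024,0],[0,0,0]],[-0.5,[0,0,0.15],[0,0,0]],[-0.5,[0,0,0.25],[0,0,0]],[-0.5,[0,0,0.1],[0,0,0]],[-0.5,[0,0,0],[0,0,0]],[-0.5,[0,0,0],[0,0,0]]]'>/dev/null; python3 go.py 524.2 289.4 33 2.9
python3 - <<'E'
from h import *
a=cap("scene");b=cap("top")
crop(a,"s19.png",400,170,500,300,4)
f=lambda p:np.array([225+p[0]/7-.5,190+p[1]/7-.5])
g=lambda p:np.array([320+p[0]/8-.5,180+p[1]/8-.5])
print("top slim cap",1000*atz(b,f((347,115)),.091)[:2],"pads sl 517.5 -9.0; sq cap",1000*atz(b,f((588,103)),.087)[:2],"pad 523.2 -88.8")
print("scene slim cap",1000*atz(a,g((307,189)),.091)[:2],"pad",1000*atz(a,g((296,354)),.011)[:2],"sq cap",1000*atz(a,g((124,129)),.087)[:2], "pad 518.3 -90.3")
E
```

```text
t 54.6 tcp [524.7 290.4 100.6] yaw 3.02 need d(1=100mm) [-0.006  0.01   0.676] len 68 wz 0.003 F [-0.1 -0.2 -0.2] w 65.3
top slim cap [517.86352299  -9.15785742] pads sl 517.5 -9.0; sq cap [523.54608114 -90.04552078] pad 523.2 -88.8
scene slim cap [515.2494269   -9.32082263] pad [513.68444224  -9.98812257] sq cap [521.80603105 -89.0097973 ] pad 518.3 -90.3
```

View pics/s19.png

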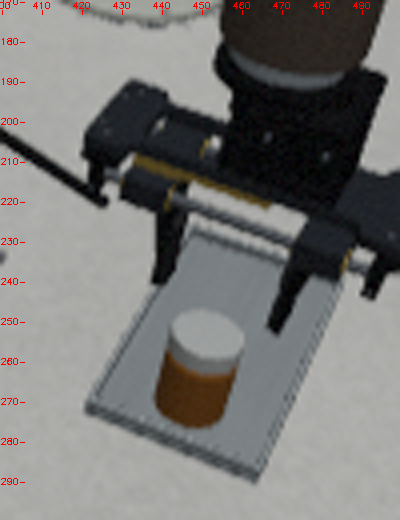

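```bash
python3 -m crank '[[-0.5,[-0.006,0.01,0.15],[0,0,0]],[-0.5,[0,0,0.3],[0,0,0]],[-0.5,[0,0,0.18],[0,0,0]],[-0.5,[0,0,0.04],[0,0,0]],[-0.5,[0,0,0],[0,0,0]]]'>/dev/null; python3 go.py 524.2 289.4 33 2.9; python3 -m crank '[[1,[0,0,0],[0,0,0]],[1,[0,0,0],[0,0,0]],[1,[0,0,0],[0,0,0]],[1,[0,0,0],[0,0,0]],[1,[0,0,0],[0,0,0]],[1,[0,0,0],[0,0,0]],[1,[0,0,0],[0,0,0]]]' >/dev/null; python3 go.py 524.2 289.4 33 2.9;  python3 -m crank '[[1,[0,0,-0.05],[0,0,0]],[1,[0,0,-0.2],[0,0,0]],[1,[0,0,-0.3],[0,0,0]],[1,[0,0,-0.4],[0,0,0]],[1,[0,0,-0.2],[0,0,0]],[1,[0,0,0],[0,0,0]]]' >/dev/null; python3 go.py 512.4 71 150 3
```

```text
t 55.2 tcp [523.7 289.6  33.4] yaw 3.04 need d(1=100mm) [0.005 0.003 0.004] len 1 wz 0.003 F [0.9 0.7 0.3] w 65.0
t 55.9 tcp [523.7 289.7  33.9] yaw 3.04 need d(1=100mm) [0.004 0.003 0.009] len 1 wz 0.003 F [-2.  -0.2  6.6] w 45.3
t 56.5 tcp [524.8 290.6 151.2] yaw 3.03 need d(1=100mm) [-2.400e-01  2.186e+00  2.000e-03] len 220 wz 0.001 F [-0.7 -0.4 -0.4] w 45.1
```

```bash
python3 -m crank '[[1,[-0.02,0.1,0],[0,0,0]],[1,[-0.03,0.2,0],[0,0,0]],[1,[-0.03,0.3,0],[0,0,0]],[1,[-0.03,0.4,0],[0,0,0]],[1,[-0.03,0.4,0],[0,0,0]],[1,[-0.03,0.35,0],[0,0,0]],[1,[-0.03,0.25,0],[0,0,0]],[1,[-0.02,0.12,0],[0,0,0]]]'>/dev/null;python3 -m crank '[[1,[0,0.06,0],[0,0,0]],[1,[0,0,0],[0,0,0]],[1,[0,0,0],[0,0,0]]]'>/dev/null; python3 go.py 511.9 71 53 3
```

```text
t 57.6 tcp [512.9  70.9 147.7] yaw 3.05 need d(1=100mm) [-0.01  -0.001  0.947] len 95 wz 0.001 F [ 0.3 -0.1 -1.3] w 45.1
```

```bash
python3 -m crank '[[1,[-0.02,0,0.1],[0,0,0]],[1,[0,0,0.25],[0,0,0]],[1,[0,0,0.25],[0,0,0]],[1,[0,0,0.2],[0,0,0]],[1,[0,0,0.12],[0,0,0]],[1,[0,0,0.04],[0,0,0]],[1,[0,0,0],[0,0,0]],[1,[0,0,0],[0,0,0]]]'>/dev/null; python3 go.py 511.9 71 43 3
```

```text
t 58.4 tcp [511.6  70.9  52.7] yaw 3.05 need d(1=100mm) [ 0.003 -0.001  0.097] len 10 wz 0.001 F [ 0.2  0.2 -0.9] w 44.9
```

```bash
python3 -m crank '[[1,[0.005,0,0.04],[0,0,0]],[1,[0,0,0.05],[0,0,0]],[1,[0,0,0.01],[0,0,0]],[1,[0,0,0],[0,0,0]],[1,[0,0,0],[0,0,0]]]'>/dev/null; python3 go.py 511.9 71 40.8 3
python3 - <<'E'
from h import *
a=cap("scene")
crop(a,"s20.png",340,180,420,250,8)
E
```

```text
t 58.9 tcp [511.4  70.4  42. ] yaw 3.02 need d(1=100mm) [ 0.005 -0.005  0.012] len 1 wz 0.0 F [ 0.  -0.3 -1.9] w 45.0
```

View pics/s20.png

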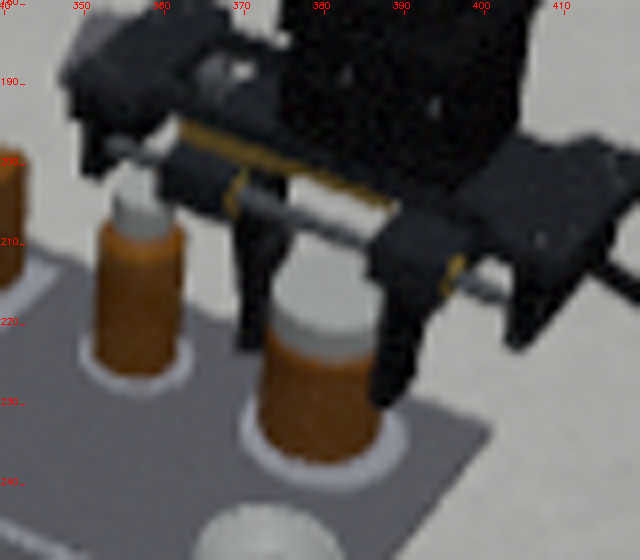

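```bash
for i in 1; do python3 -m crank '[[1,[0,-0.012,0.004],[0,0,0]],[1,[0,0,0],[0,0,0]]]'; python3 -m crank '[[1,[0,0,0.008],[0,0,0]],[1,[0,0,0],[0,0,0]]]';python3 -m crank '[[1,[0,0,0.006],[0,0,0]],[1,[0,0,0],[0,0,0]]]'; done | grep -A0 -E "tcp|force"
```

```text
tcp_pos: [0.5113, 0.0718, 0.0416]
--
wrist_force: [-0.0, 0.2, -2.0]
--
tcp_pos: [0.5114, 0.0717, 0.0409]
--
wrist_force: [0.5, 0.1, -0.3]
--
tcp_pos: [0.5114, 0.0717, 0.0409]
--
wrist_force: [-2.6, 0.6, 4.3]
```

Release to 63 mm (neighbour clearance is fine), lift, and move away to the side to look.

```bash
python3 -m crank '[[-0.45,[0,0,0],[0,0,0]],[-0.45,[0,0,0],[0,0,0]],[-0.45,[0,0,0],[0,0,0]],[-0.45,[0,0,0],[0,0,0]],[-0.45,[0,0,-0.2],[0,0,0]],[-0.45,[0,0,-0.4],[0,0,0]],[-0.45,[0,0,-0.4],[0,0,0]],[-0.45,[0,0,-0.2],[0,0,0]]]' >/dev/null;  python3 -m crank '[[-0.5,[0,-0.12,0],[0,0,0]],[-0.5,[-0.01,-0.25,0],[0,0,0]],[-0.5,[-0.01,-0.38,0],[0,0,0]],[-0.5,[-0.01,-0.4,0],[0,0,0]],[-0.5,[-0.01,-0.4,0],[0,0,0]],[-0.5,[-0.01,-0.3,0],[0,0,0]],[-0.5,[-0.01,-0.2,0],[0,0,0]],[-0.5,[0,-0.1,0],[0,0,0]]]'>/dev/null; python3 -m crank '[[-0.5,[0,0,0],[0,0,0]],[-0.5,[0,0,0],[0,0,0]]]'
python3 - <<'E'
from h import *
b=cap("top");a=cap("scene")
crop(a,"s21.png",320,180,400,250,8)
im=b["img"][190:230,225:330]
cv2.imwrite("pics/t21.png",cv2.resize(im,None,fx=7,fy=7,interpolation=cv2.INTER_CUBIC))
cv2.imwrite("pics/t21f.png",b["img"])
E
```

```text
time_s: 61.35
tcp_pos: [0.4937, 0.2851, 0.1597]
ee_rot: [[0.999, 0.052, -0.001], [0.052, -0.999, -0.001], [-0.001, 0.001, -1.0]]
wrist_force: [0.7, 0.2, 0.2]
gripper_width: 0.751
```

View pics/t21.png

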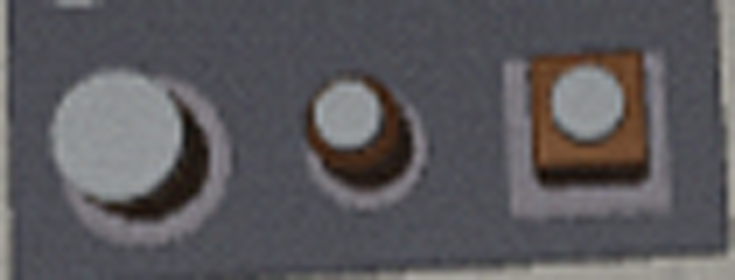

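View pics/s21.png

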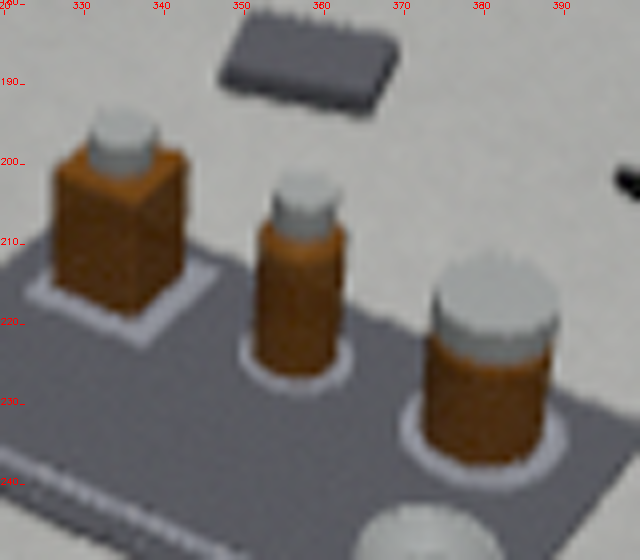

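View pics/t21f.png

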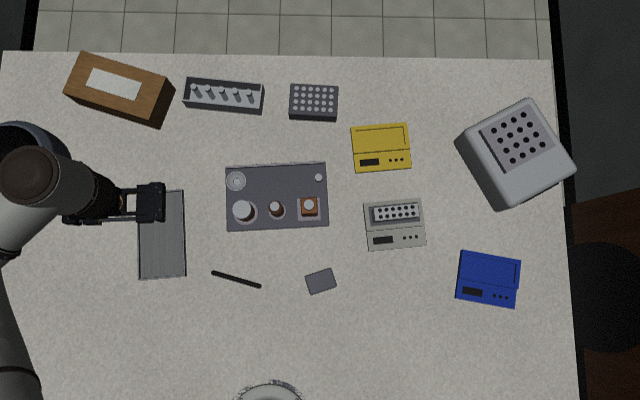

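The jar and slim bottle are centred. The square bottle is about 2 mm off toward −y/+x: its base centre in the scene view is at px (334.3,214.6) and the pad's is at (335.1,214.4). There is plenty of time, so I'll nudge it.

```bash
python3 -m crank '[[-0.5,[0.02,0.15,0],[0,0,-0.01]],[-0.5,[0.04,0.3,0],[0,0,0]],[-0.5,[0.05,0.42,0],[0,0,0]],[-0.5,[0.05,0.42,0],[0,0,0]],[-0.5,[0.05,0.42,0],[0,0,0]],[-0.5,[0.05,0.42,0],[0,0,0]],[-0.5,[0.05,0.42,0],[0,0,0]],[-0.5,[0.05,0.42,0],[0,0,0]]]'>/dev/null; python3 -m crank '[[-0.5,[0.04,0.36,0],[0,0,0]],[-0.5,[0.03,0.25,0],[0,0,0]],[-0.5,[0.02,0.12,0],[0,0,0]],[-0.5,[0,0,0],[0,0,0]],[-0.5,[0,0,0],[0,0,0]]]'>/dev/null; python3 go.py 523.2 -88.7 105 3.5
```

```text
t 62.75 tcp [560.8 -80.5 160.2] yaw 3.43 need d(1=100mm) [-0.381  0.059  0.552] len 67 wz -0.001 F [ 0.8 -0.2 -0.4] w 65.7
```

```bash
python3 -m crank '[[-0.45,[-0.18,0.03,0],[0,0,0]],[-0.45,[-0.2,0.03,0],[0,0,0]],[-0.45,[0,0,0.1],[0,0,0]],[-0.45,[0,0,0.25],[0,0,0]],[-0.45,[0,0,0.15],[0,0,0]],[-0.45,[0,0,0],[0,0,0]],[-0.45,[0,0,0],[0,0,0]]]'>/dev/null; python3 go.py 523.2 -88.7 42 3.5
```

```text
t 63.45 tcp [524.2 -88.2 110.2] yaw 3.55 need d(1=100mm) [-0.01   0.004  0.682] len 68 wz 0.001 F [ 0.2 -0.6  0. ] w 63.3
```

```bash
python3 -m crank '[[-0.45,[-0.005,0.005,0.15],[0,0,0]],[-0.45,[0,0,0.3],[0,0,0]],[-0.45,[0,0,0.18],[0,0,0]],[-0.45,[0,0,0.04],[0,0,0]],[-0.45,[0,0,0],[0,0,0]]]'>/dev/null; python3 go.py 523.2 -88.7 42 3.5; python3 -m crank '[[1,[0,0,0],[0,0,0]],[1,[0,0,0],[0,0,0]],[1,[0,0,0],[0,0,0]],[1,[0,0,0],[0,0,0]],[1,[0,0,0],[0,0,0]],[1,[0,0,0],[0,0,0]],[1,[0,0,0],[0,0,0]]]' >/dev/null; python3 go.py 523.2 -88.7 42 3.5
```

```text
t 63.95 tcp [523.9 -89.2  43.6] yaw 3.51 need d(1=100mm) [-0.006 -0.005  0.016] len 2 wz 0.0 F [0.1 0.3 0.4] w 63.2
t 64.65 tcp [523.6 -89.4  43.8] yaw 3.49 need d(1=100mm) [-0.003 -0.007  0.018] len 2 wz -0.0 F [-1.8  1.6  6.2] w 39.7
```

```bash
python3 -m crank '[[1,[0,0,-0.03],[0,0,0]],[1,[0,0,-0.02],[0,0,0]],[1,[-0.012,-0.019,0],[0,0,0]],[1,[0,0,0],[0,0,0]],[1,[0,0,0],[0,0,0]]]'; python3 go.py 522.4 -87.4 44 3.5
```

```text
time_s: 65.15
tcp_pos: [0.5215, -0.0876, 0.0479]
ee_rot: [[0.998, 0.061, -0.001], [0.061, -0.998, -0.0], [-0.001, 0.0, -1.0]]
wrist_force: [0.7, 0.0, -1.4]
gripper_width: 0.455
t 65.15 tcp [521.5 -87.6  47.9] yaw 3.47 need d(1=100mm) [ 0.009 -0.001  0.039] len 4 wz -0.001 F [ 0.7  0.  -1.4] w 39.6
```

```bash
for i in 1; do python3 -m crank '[[1,[0.006,0,0.025],[0,0,0]],[1,[0,0,0],[0,0,0]]]'; python3 -m crank '[[1,[0,0,0.012],[0,0,0]],[1,[0,0,0],[0,0,0]]]';python3 -m crank '[[1,[0,0,0.006],[0,0,0]],[1,[0,0,0],[0,0,0]]]'; done | grep -A0 -E "tcp|force"
```

```text
tcp_pos: [0.5222, -0.0876, 0.0452]
--
wrist_force: [-0.1, -0.4, -1.9]
--
tcp_pos: [0.5223, -0.0876, 0.0442]
--
wrist_force: [0.8, 0.6, -0.7]
--
tcp_pos: [0.5225, -0.0876, 0.0439]
--
wrist_force: [-0.8, 0.3, -1.5]
```

```bash
python3 -m crank '[[1,[0,0,0.006],[0,0,0]],[1,[0,0,0],[0,0,0]]]'
```

```text
time_s: 65.95
tcp_pos: [0.5225, -0.0876, 0.0439]
ee_rot: [[0.998, 0.061, 0.0], [0.061, -0.998, -0.0], [0.0, 0.0, -1.0]]
wrist_force: [-2.6, 0.7, 4.2]
gripper_width: 0.457
```

Contact. Release, lift, and clear away toward the tray side.

```bash
python3 -m crank '[[-0.45,[0,0,0],[0,0,0]],[-0.45,[0,0,0],[0,0,0]],[-0.45,[0,0,0],[0,0,0]],[-0.45,[0,0,0],[0,0,0]],[-0.45,[0,0,-0.2],[0,0,0]],[-0.45,[0,0,-0.4],[0,0,0]],[-0.45,[0,0,-0.4],[0,0,0]],[-0.45,[0,0,-0.2],[0,0,0]]]' >/dev/null; python3 -m crank '[[-0.4,[-0.02,-0.15,0],[0,0,0]],[-0.4,[-0.04,-0.3,0],[0,0,0]],[-0.4,[-0.05,-0.42,0],[0,0,0]],[-0.4,[-0.05,-0.42,0],[0,0,0]],[-0.4,[-0.05,-0.42,0],[0,0,0]],[-0.4,[-0.05,-0.42,0],[0,0,0]],[-0.4,[-0.05,-0.42,0],[0,0,0]],[-0.4,[-0.05,-0.42,0],[0,0,0]]]'>/dev/null; python3 -m crank '[[-0.4,[-0.04,-0.38,0],[0,0,0]],[-0.4,[-0.03,-0.26,0],[0,0,0]],[-0.4,[-0.02,-0.13,0],[0,0,0]],[-0.4,[0,0,0],[0,0,0]],[-0.4,[0,0,0],[0,0,0]]]'
python3 - <<'E'
from h import *
b=cap("top");a=cap("scene")
crop(a,"s22.png",320,180,400,250,8)
im=b["img"][190:230,225:330]
cv2.imwrite("pics/t22.png",cv2.resize(im,None,fx=7,fy=7,interpolation=cv2.INTER_CUBIC))
cv2.imwrite("pics/s22f.png",a["img"])
E
```

```text
time_s: 68.05
tcp_pos: [0.4547, 0.2823, 0.163]
ee_rot: [[0.998, 0.06, -0.001], [0.06, -0.998, -0.001], [-0.001, 0.001, -1.0]]
wrist_force: [0.4, 0.9, 0.3]
gripper_width: 0.7
```

View pics/t22.png

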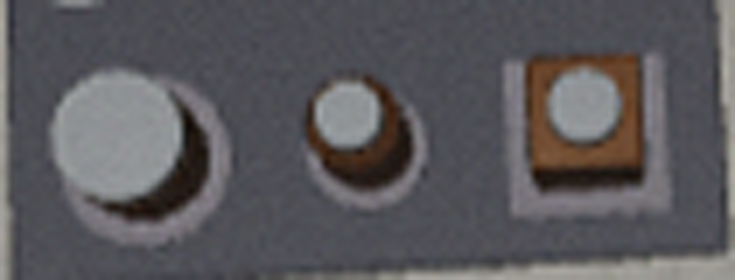

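View pics/s22.png

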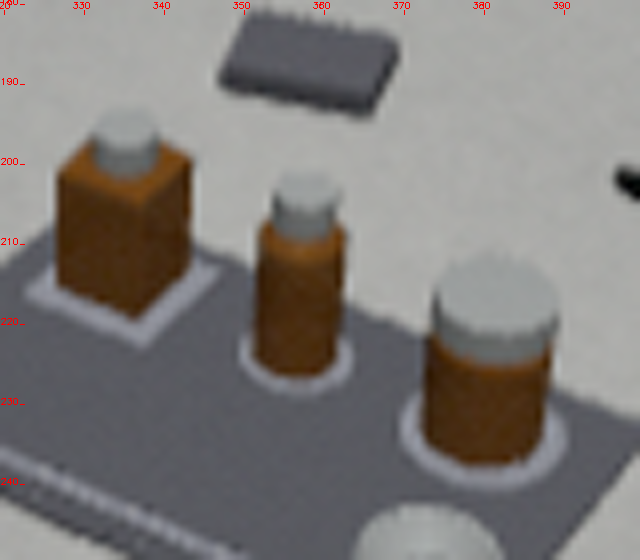

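View pics/s22f.png

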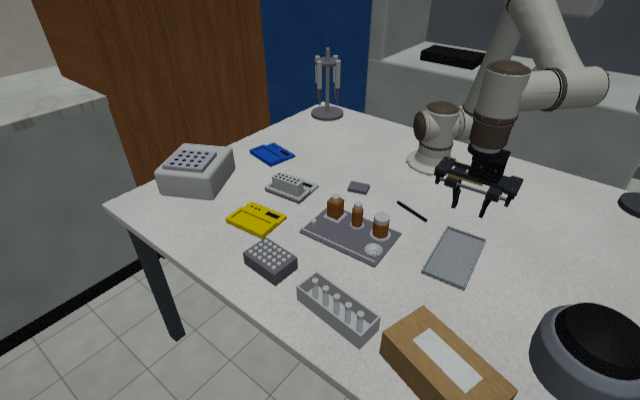

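All three containers stand upright and centred on their pads: the square base is at px (335,214), slim at (356,223) and jar at (380,233). The cartridge sits flat in the white dock at (288,184), and the gripper is clear. I'll hand the job in.

```bash
python3 -c "
from station import r
print(r.finish_job())"
```

```text
the job is handed in; nothing more can be done
None
```

The job is handed in, done in the order asked, at about 68 s of the 131 s allowed. I parked the jar, slim bottle and square bottle upright in the tray and set the cartridge flat in the white dock's pocket. Then I put the square bottle, slim bottle and jar back on their own pads, and afterwards nudged the square bottle about 2 mm closer to centre.

**Last checks:**
- **Final pictures:** both cameras show all three containers upright and centred on their pads to within about 1–2 mm. The cartridge is level inside the pocket rim, and the gripper is clear above the tray.
- **Forces:** wrist-force readings, taken at the end of moves, stayed under about 7 N.

**What disagreed:**
- **Camera offsets:** the two cameras differed by up to about 4 mm in x at the same height. Triangulated heights were 2–3 mm above the stated ones.
- **Square bottle's centring:** estimates of its offset from the pad centre varied by 1–2 mm between methods.
- **Starting positions:** the jar and square bottle looked about 2 mm off their pad centres at the start, and the square bottle was turned about 5°. I put them back by the pad centres, not by where they first stood.

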